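# Load and start the bottle mixer

## Task

First slide the mixer's speed slider fully back to its off end, then seat the bottle carrier fully home on the mixer's two pegs. Stand every sample bottle that is there upright in a well of the seated carrier, fully down, one to a well, and then slide the speed slider to the orange mark. Leave the white tub and the green beaker where they stand.

Things in the scene. Friction and masses are not known exactly. Their poses are not given: they have to be found in the camera images.
- deck (a point): Bench mixer, fixed: a white box 170 x 210 mm, 60 mm high, with a dark deck on top, and a lower grey control panel (86 x 210 mm, 42 mm high) along its -x side. The point is the centre of the deck's top face, 60 mm above the table; x points away from the panel, y along the panel, z up.
- peg (a point): Tip of one of two upright brass alignment pegs on the deck, at y = -70 and +70 mm from its centre (x = 0); this is the +y one. Each is 14 mm across and 24 mm tall, the top 9 mm tapered.
- carrier_grip (a point): Bottle carrier (loose, about 0.6 kg): aluminium block 140 mm (its x) x 182 mm (its y), 24 mm high, with a blue handle bar above. The point is the bar's centre, 69 mm above the carrier's underside; the bar runs along y, 104 mm long, 14 mm wide, 14 mm tall, on two posts at y = -45 and +45 mm. 17 mm through holes at x = 0, y = -70 and +70 mm take the pegs; either way round will do.
- well (a point): Centre of the floor of one of the carrier's six wells, at x = +45, y = +66 mm of the carrier, 6 mm above its underside (63 mm below the handle bar's centre). The wells lie at x = -45 and +45, y = -66, 0 and +66 mm, each 40 x 40 mm square, 18 mm deep, open at the top; axes as the carrier's.
- speed (a joint): Speed slider on the mixer's panel: 0 is fully at the off end (the end by the red lamp, -y of the mixer), 0.10 m fully fast (+y). Moves with about 1.5 N and stays where it is left.
- speed_top (a point): Centre of the top of the slider's black grip, which is 28 mm (mixer x) by 20 mm (mixer y) and stands 40 mm tall above its 14 mm high aluminium track; the axes are those of the mixer. The track's middle lies 125 mm to the -x side of the deck's centre.
- mark_tip (a point): Orange set-point pointer, an 18 x 4 x 8 mm tab (look only) on the panel on the -x side of the slider's track; the point is the middle of its top, the axes are those of the mixer. The slider is at the mark when the grip's middle is level with it along the mixer's y.
- bottle0_mid (a point): Sample bottle: squat amber glass cylinder with paper band, thick foot and blue cap, 36 mm diameter throughout, 50 mm tall, about 0.09 kg; may be absent. The point is its centre, half-way up; z is its upward axis.
- bottle1_mid (a point): Sample bottle: squat amber glass cylinder with paper band, thick foot and blue cap, 36 mm diameter throughout, 50 mm tall, about 0.09 kg; may be absent. The point is its centre, half-way up; z is its upward axis.
- bottle2_mid (a point): Sample bottle: squat amber glass cylinder with paper band, thick foot and blue cap, 36 mm diameter throughout, 50 mm tall, about 0.09 kg; may be absent. The point is its centre, half-way up; z is its upward axis.
- bottle3_mid (a point): Sample bottle: squat amber glass cylinder with paper band, thick foot and blue cap, 36 mm diameter throughout, 50 mm tall, about 0.09 kg; may be absent. The point is its centre, half-way up; z is its upward axis.
- bottle4_mid (a point): Sample bottle: squat amber glass cylinder with paper band, thick foot and blue cap, 36 mm diameter throughout, 50 mm tall, about 0.09 kg; may be absent. The point is its centre, half-way up; z is its upward axis.
- bottle5_mid (a point): Sample bottle: squat amber glass cylinder with paper band, thick foot and blue cap, 36 mm diameter throughout, 50 mm tall, about 0.09 kg; may be absent. The point is its centre, half-way up; z is its upward axis.
- tub: White round tub with red lid, 54 mm diameter, 55 mm tall; not part of the job, leave it where it stands. Origin at the centre of its underside.
- beaker: Green open plastic beaker, 54 mm mouth, 60 mm tall; not part of the job, leave it where it stands. Origin at the centre of its underside.
There are look-alikes about, which are no part of the job. Leave any brown or pink look-alike of the part that bears bottle4_mid alone. Leave any brown look-alike of the part that bears bottle5_mid alone.

How it is judged:
By the outcome, as a careful person would: the job done as asked, in the order asked, and still so for the second after the job is handed in, with the robot touching nothing.
Of bottle0, bottle1, bottle2, bottle3, bottle4, bottle5 only 4 to 6 are there at a start; the rules pass over those that are not, and their reading is None.
At some moment in a run one of bottle0, bottle1, bottle2, bottle3, bottle4, bottle5 may be knocked a few centimetres aside while the robot is not near it.
It also fails if it takes over 210 s, if anything falls off the work surface, if the arm or the gripper's body presses on something with over 40 N, if the wrist force passes 120 N, or if a joint passes its speed limit or range.

## Robot

A 7-joint arm with a two-finger parallel gripper is mounted at the origin on the work surface. World frame = base frame: x ahead of the robot, y to its left, z up, the work surface at z = 0. Lengths are in m, angles in rad, forces in N, time in s.
With the tool pointing down it reaches from about 0.425 to 0.875 m from the base axis. Payload 4.7 kg.
Tool frame: the origin (TCP) lies midway between the tips of the shut fingers; the grasp point (between the pads) lies 19 mm behind it; z points along the fingers, x is the direction in which the jaws open and shut, and the axes are right-handed (so a half turn about z gives the same grasp; the last joint's range is limited). The gripper opens to 87 mm and grips with 3 to 60 N. Pads are 19 mm wide; open, the fingers measure 117 mm over their backs; the gripper's body (75 mm by 190 mm) begins 51 mm behind the grasp point.
Start: joints at [-1.211, 0.321, -0.07, 1.45, 0.023, 1.371, -0.057], TCP at [0.22, 0.612, 0.223] pointing down, gripper open.
Joint ranges: [-2.86, 2.86], [-0.3, 2.09], [-1.38, 1.24], [0.06, 2.45], [-1.56, 4.7], [0.09, 2.05], [-2.69, 2.69]. Speed limits (rad/s): [2.57, 2.57, 3.14, 3.14, 3.14, 3.14, 3.14].

## Interface

Orientations are given as a rotation vector (axis times angle).
In Python, from bench import get_state, eyes, ticket gives the robot as it stands.
- The arm moves only by the tool carry_out, never from a script. Its argument "motion" is a list of rows, each a list of 2 entries, a list of its own where there are three numbers: the shift along the world's x, y, z in m, then the turn about the world's z in rad. A call has 1 to 20 rows; each row is the pose to reach, as a shift and turn from the pose commanded when the call began; what a row does not reach only later rows make up. A row lasts 1/10 s, in which the tool goes at most 50 mm and 8.59 degrees, less where a joint would pass 70% of its speed; a pose out of reach is approached as far as the arm can. A call with a gripper value outside its range is refused whole. "grip" is the gripper command: -1 is fully open, 1 is shut, values between are in proportion, set as the call begins (left out, the last holds). The fingers move at their own pace and stop on an object; "squeeze" is the grip in N (left out, the last holds). Time passes only in rows, so rows that repeat a pose let the fingers close. It gives the time, the measured TCP pose, the force and the opening at its end, in the units of the state.
- get_state(): the state, without advancing time (a new reading comes with each control period).
- eyes.get_image(name): name is "scene" or "side" or "wrist"; returns a dict with "pixels" (480x640x3 uint8, blue, green, red), "mtx" (3x3 intrinsics, pixels), "extrinsics" (4x4, takes a point from camera to world coordinates). Camera axes: x right, y down, z forward; pixel columns grow to the right and rows downward; lengths in m; the calibration is good to about 2 mm. A picture is of the moment at which its call begins. There is no depth.
- ticket.close_job(): hands the job in, once; it reports no verdict.
The state is a dict: "time": time; "joint_positions": joint angles; "qd": joint speeds; "joint_torque": joint torques, N m; "position": TCP position; "tool_rot": TCP orientation; "ft_force": force on the tool from outside, world axes, zero at the start; "torque": the same for the moment, N m; "grip_width": opening from 0.0 (shut) to 1.0 (fully open).
Only numpy, scipy, OpenCV 4.12 (cv2) and the standard library are available. Lean on these libraries where they do the work, as an engineer would, in place of code of your own. Each camera call takes 0.05 s, during which the arm holds its last target. There are 200 camera calls.

## Working session

There is one attempt and no reset: what is moved stays moved. The work goes in short steps, Python scripts to look and compute and a tool call to move; the robot and the scene stay as the last step left them, time stands still between calls to the robot, and variables do not carry over. Pictures are saved under pics/ and viewed, about 12 in all and at most 16, crops included, and the job is handed in when it is done.

Besides the shell and the picture viewer there is one more tool, called after "Emit:" by a JSON object that holds its "op" and its "data". carry_out: Moves the arm, as the interface text tells. Its arguments: {"type":"object","properties":{"motion":{"type":"array","items":{"type":"array"}},"grip":{"type":"number"},"squeeze":{"type":"number"}},"required":["motion"]}

```bash
mkdir -p pics && ls && cat > h.py <<'E'
import numpy as np, cv2
from bench import get_state, eyes, ticket
def shot(n,f=None):
    d=eyes.get_image(n); im=np.array(d["pixels"]); 
    if f: cv2.imwrite("pics/"+f,im); np.savez("pics/"+f+".npz",K=d["mtx"],T=d["extrinsics"])
    return im,np.array(d["mtx"]),np.array(d["extrinsics"])
def load(f):
    z=np.load("pics/"+f+".npz"); return cv2.imread("pics/"+f),z["K"],z["T"]
def ray(K,T,u,v,z):
    d=T[:3,:3]@np.linalg.solve(K,[u,v,1.]); o=T[:3,3]; return o+d*(z-o[2])/d[2]
def proj(K,T,p):
    q=(np.array(p)-T[:3,3])@T[:3,:3]; q=K@q; return q[:2]/q[2]
E
python3 - <<'E'
from h import *
for n in("scene","side","wrist"):
    im,K,T=shot(n,n+"0.png"); print(n,K[0,0],T.round(3).tolist())
s=get_state(); print(s)
E
```

```text
pics
scene 550.0695773004674 [[-0.296, 0.671, -0.68, 1.444], [0.955, 0.22, -0.199, 0.289], [0.016, -0.708, -0.706, 1.004], [0.0, 0.0, 0.0, 1.0]]
side 579.6766740119837 [[0.975, -0.143, 0.17, 0.359], [-0.221, -0.554, 0.803, -0.948], [-0.021, -0.82, -0.572, 0.809], [0.0, 0.0, 0.0, 1.0]]
wrist 418.12996343401124 [[0.339, 0.897, 0.285, 0.142], [0.941, -0.322, -0.105, 0.64], [-0.002, 0.303, -0.953, 0.383], [0.0, 0.0, 0.0, 1.0]]
{'time': 0.15, 'joint_positions': array([-1.21087491,  0.32166049, -0.07003536,  1.4513839 ,  0.02260791,
        1.3708117 , -0.05688276]), 'qd': array([-9.65580769e-04, -2.96807648e-03,  2.83753860e-05, -4.07727742e-03,
        8.10243438e-04, -2.73338442e-04, -1.06410476e-03]), 'joint_torque': array([-1.74476927e-04, -4.91795826e+01, -4.04787445e-01, -3.12874889e+01,
       -6.39006123e-02,  4.04704793e-02,  1.12162020e-04]), 'position': array([0.22026419, 0.61109812, 0.2217128 ]), 'tool_rot': array([ 2.56975175e+00,  1.80557166e+00, -1.79503105e-03]), 'ft_force': array([ 0.69207345, -0.63322342, -0.33727808]), 'torque': array([ 0.01669037, -0.00084492,  0.03750025]), 'grip_width': 0.9981344699706809}
```

View pics/scene0.png

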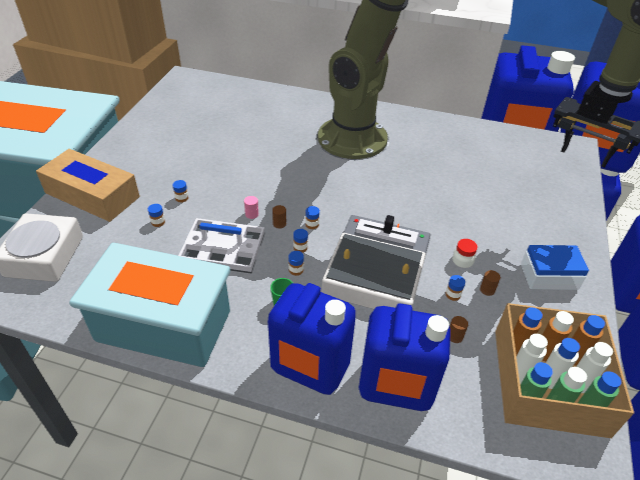

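View pics/side0.png

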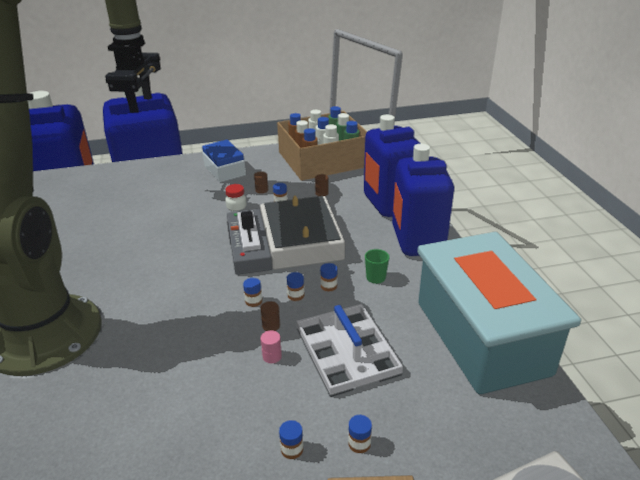

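The scene shows six blue-capped bottles at scene pixels (312,216), (300,239), (296,262), (180,190), (156,214) and (456,287). The brown uncapped look-alikes are at (279,216), (490,283) and (458,329), and a pink one is at (251,207). The blue cap, paper band and amber body fit the description, so the six capped ones are the bottles. Next come the enlarged crops.

```bash
python3 - <<'E'
from h import *
a,_,_=load("scene0.png"); b,_,_=load("side0.png")
c1=cv2.resize(a[180:345,140:340],None,fx=4,fy=4,interpolation=cv2.INTER_CUBIC)[:600]
cv2.imwrite("pics/c1.png",c1[:600,:800])
c2=cv2.resize(a[205:345,320:510],None,fx=4.2,fy=4.2,interpolation=cv2.INTER_CUBIC); cv2.imwrite("pics/c2.png",c2[:600,:800])
c3=cv2.resize(b[165:315,210:410],None,fx=4,fy=4,interpolation=cv2.INTER_CUBIC); cv2.imwrite("pics/c3.png",c3)
E
```

```text
(no output)
```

View pics/c2.png

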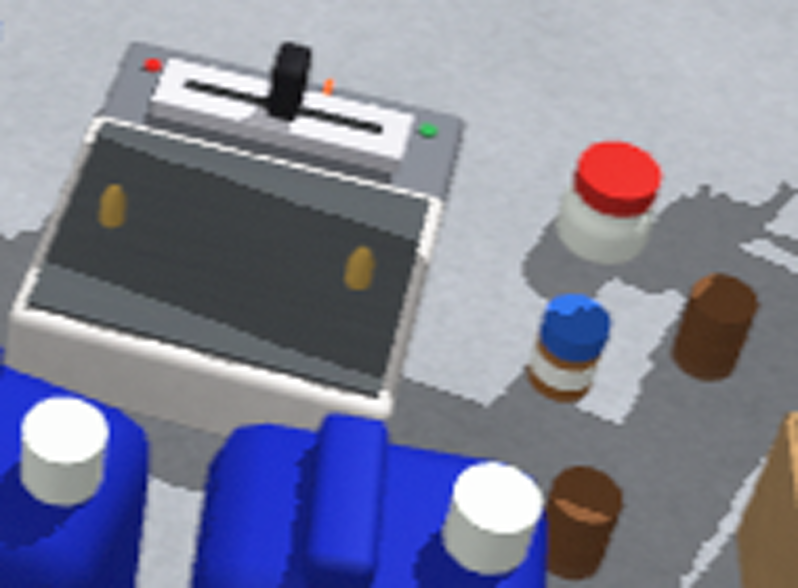

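View pics/c3.png

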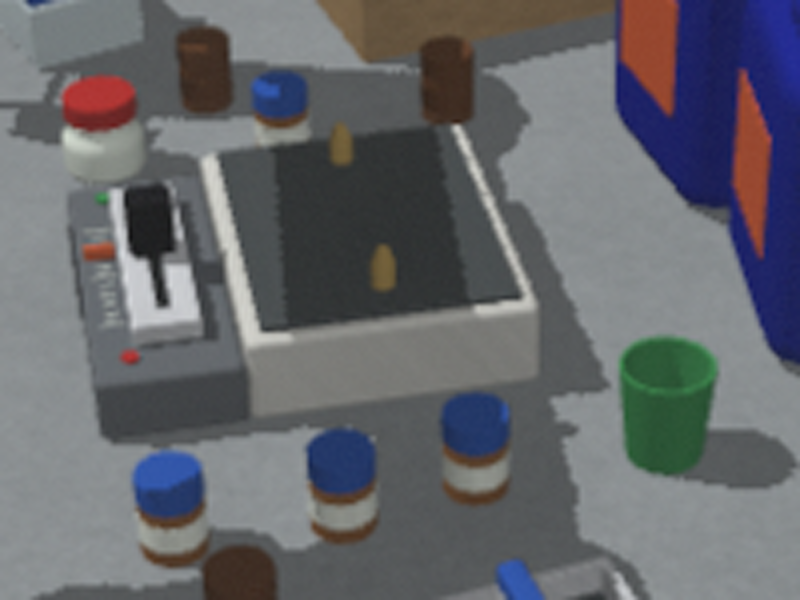

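View pics/c1.png

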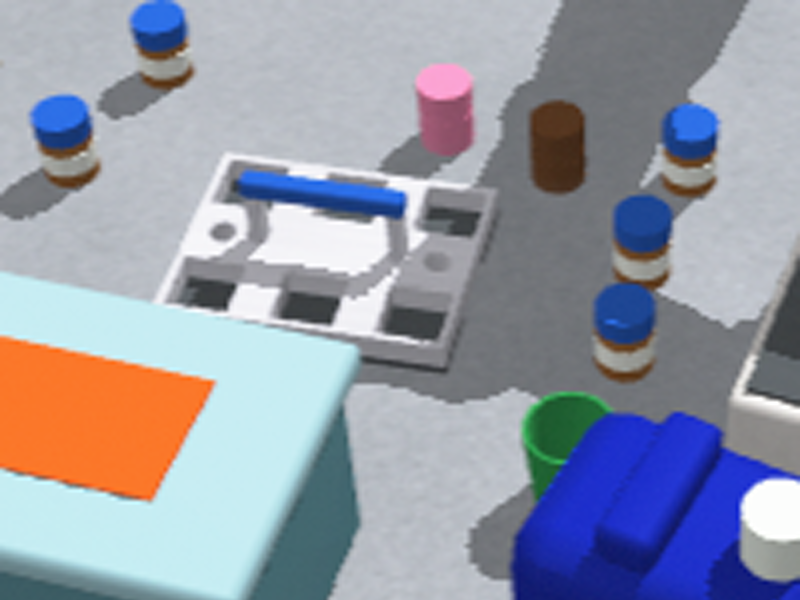

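Crops: all six capped amber bottles with a paper band are confirmed. The orange mark is at scene (398,225). The red lamp marks the -y end. The pegs are at scene (347,249) and (406,264). The carrier, with its blue bar, is at scene (220,230). Next I fit the poses.

```bash
cat > fit.py <<'E'
from h import *
from scipy.optimize import least_squares
S=lambda l,k,o:[(p[0]/k+o[0],p[1]/k+o[1]) for p in l]
def fit(model,obs,x0):
    # obs: list of (cam(K,T), local pt, px)
    def r(x):
        c,s=np.cos(x[2]),np.sin(x[2])
        return np.concatenate([proj(K,T,[x[0]+c*m[0]-s*m[1],x[1]+s*m[0]+c*m[1],m[2]])-p for (K,T),m,p in obs])
    o=least_squares(r,x0,loss="soft_l1"); return o.x,r(o.x)
def tri(obs):
    r=lambda x:np.concatenate([proj(K,T,x)-p for (K,T),p in obs])
    o=least_squares(r,[.6,0,.05]); return o.x,np.abs(o.fun).max()
E
python3 - <<'E'
from fit import *
A=load("scene0.png")[1:];B=load("side0.png")[1:]
c1=lambda *l:S(l,4,(140,180));c2=lambda *l:S(l,4.2,(320,205));c3=lambda *l:S(l,4,(210,165))
pts=[(0,-.07,.084),(0,.07,.084),(-.085,-.105,.06),(-.085,.105,.06),(.085,.105,.06),(.085,-.105,.06)]
obs=[(A,m,p) for m,p in zip(pts,c2((113,185),(361,249),(100,120),(440,200),(388,405),(15,316)))]
obs+=[(B,m,p) for m,p in zip(pts,c3((383,246),(341,124),(250,340),(205,157),(458,128),(533,300)))]
x,r=fit(0,obs,[.65,.1,0]);print("mixer",x.round(4),r.round(1))
def loc(p):
    c,s=np.cos(x[2]),np.sin(x[2]);d=p[:2]-x[:2];return np.array([c*d[0]+s*d[1],-s*d[0]+c*d[1]]).round(4)
for n,a,b in(("slidertop",(293,51),(147,193)),("mark",(328,81),(100,247))):
    p,e=tri([(A,c2(a)[0]),(B,c3(b)[0])]);print(n,p.round(4),round(e,1),"mixer frame",loc(p))
    z=.096 if n[0]=="s" else .05
    print("  rays",ray(*A,*c2(a)[0],z).round(4),ray(*B,*c3(b)[0],z).round(4))
pts=[(-.07,-.091,.024),(-.07,.091,.024),(.07,.091,.024),(0,-.052,.076),(0,.052,.076)]
obs=[(A,m,p) for m,p in zip(pts,c1((228,155),(497,190),(445,355),(242,178),(403,198)))]
pts=[(-.07,-.091,.024),(-.07,.091,.024),(.07,.091,.024),(.07,-.091,.024),(0,-.052,.076),(0,.052,.076)]
obs+=[(B,m,p) for m,p in zip(pts,[(335,387),(300,321),(367,304),(402,364),(358,340),(338,308)])]
y,r=fit(0,obs,[.65,-.2,0]);print("carrier",y.round(4),r.round(1))
sc=c1((160,14),(63,110),(691,118),(642,212),(625,300))+c2((576,312))
sd=[(291,429),(360,423)]+c3((168,467),(341,445),(476,407),(280,84))
for i,(a,b) in enumerate(zip(sc,sd)):
    p,e=tri([(A,a),(B,b)]);print("bottle",i,p.round(4),round(e,1),ray(*A,*a,.05)[:2].round(4),ray(*B,*b,.05)[:2].round(4))
p,e=tri([(A,c2((617,172))[0]),(B,c3((99,98))[0])]);print("tub",p.round(3))
for n,a,b in(("browns",(489,277),c3((203,38))[0]),("brown2",(458,322),c3((447,50))[0]),("brown3",(279.5,208),(271,308)),("pink",(251,199),(271,338))):
    print(n,tri([(A,a),(B,b)])[0].round(3))
print("beaker",ray(*B,*c3((668,355))[0],.06).round(3))
E
```

```text
mixer [ 0.5663  0.1921 -0.0169] [ 0.   1.1  0.3  0.4 -2.  -3.4  1.4 -2.5  0.6  1.6 -2.2 -0.9  0.1  1.
 -0.3  0.7 -1.   0.1 -1.8 -2.1  1.2 -3.1  2.9 -0.2]
slidertop [0.4403 0.1955 0.0984] 0.6 mixer frame [-0.126   0.0013]
  rays [0.4352 0.1959 0.096 ] [0.4415 0.1968 0.096 ]
mark [0.4105 0.216  0.0532] 0.8 mixer frame [-0.1562  0.0213]
  rays [0.4038 0.2167 0.05  ] [0.412  0.2177 0.05  ]
carrier [ 0.5788 -0.1912  0.1227] [-0.3  0.3  0.4  0.9 -0.3 -0.6 -0.4  0.1  0.6  0.8 -3.7  0.5 -1.9 -0.7
 -3.8 -0.6  2.   1.9  2.2  0.6  0.4 -3.9]
bottle 0 [ 0.4334 -0.3783  0.0519] 0.4 [ 0.4298 -0.3792] [ 0.4339 -0.3773]
bottle 1 [ 0.5409 -0.393   0.0519] 0.3 [ 0.538 -0.394] [ 0.5416 -0.3919]
bottle 2 [ 0.423  -0.0041  0.0543] 0.1 [ 0.418  -0.0054] [0.4235 0.001 ]
bottle 3 [ 0.514  -0.0075  0.0533] 0.1 [ 0.5111 -0.0087] [ 0.5145 -0.0032]
bottle 4 [0.5898 0.006  0.0541] 0.0 [0.5859 0.0048] [0.5911 0.0111]
bottle 5 [0.5482 0.3802 0.0531] 0.4 [0.544 0.381] [0.5496 0.3834]
tub [0.431 0.391 0.053]
browns [0.511 0.452 0.051]
brown2 [0.667 0.397 0.051]
brown3 [ 0.447 -0.09   0.052]
pink [ 0.435 -0.172  0.052]
beaker [0.7   0.018 0.06 ]
```

Emit:
{"op": "carry_out", "data": {"motion": [[[0.218,-0.415,0.0],0.33],[[0.218,-0.415,0.0],0.33],[[0.218,-0.415,0.0],0.33],[[0.218,-0.415,0.0],0.33],[[0.218,-0.415,0.0],0.33],[[0.218,-0.415,0.0],0.33],[[0.218,-0.415,0.0],0.33],[[0.218,-0.415,0.0],0.33],[[0.218,-0.415,0.0],0.33],[[0.218,-0.415,0.0],0.33],[[0.218,-0.415,0.0],0.33],[[0.218,-0.415,0.0],0.33]], "grip": -1}}

```text
time: 1.35
position: [0.4379, 0.197, 0.2224]
tool_rot: [-2.239, -2.203, -0.0]
ft_force: [-0.6, 1.1, -0.4]
grip_width: 0.998
```

```bash
python3 - <<'E'
from h import *
im,K,T=shot("wrist","w1.png"); s=get_state(); print(s["position"],s["tool_rot"],K.tolist(),T.round(3).tolist())
E
```

```text
[0.43759663 0.19782794 0.22241607] [-2.23644261e+00 -2.20521296e+00  6.40614413e-05] [[418.12996343401124, 0.0, 318.1749231607856], [0.0, 418.12996343401124, 239.2207832852585], [0.0, 0.0, 1.0]] [[0.016, 0.953, 0.303, 0.355], [1.0, -0.015, -0.004, 0.199], [0.0, 0.303, -0.953, 0.384], [0.0, 0.0, 0.0, 1.0]]
```

View pics/w1.png

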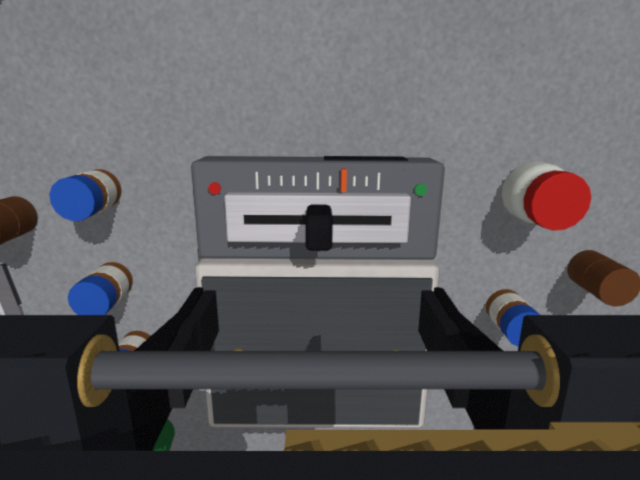

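The wrist view shows the slider grip's top at about (318,230), the mark at (344,180), the lamps at (214,188) and (421,190), and the track from 227 to 409.

```bash
python3 - <<'E'
from h import *
im,K,T=load("w1.png")
for n,u,v,z in(("grip",318.5,230,.096),("mark",344,180,.05),("redlamp",214,188,.044),("green",421,190,.044),("deckL",198,263,.06),("deckR",438,263,.06),("slotL",243,219,.056),("slotR",391,219,.056)): print(n,ray(K,T,u,v,z).round(4))
# bottles wrist, sub-pixel mark column
o=((im[...,2]>200)&(im[...,1]<140)&(im[...,0]<100)); o[:, :300]=0;o[:,400:]=0;o[:150]=0;o[200:]=0;ys,xs=np.nonzero(o);print(xs.min(),xs.max(),xs.mean(),ys.min(),ys.max())
k=im[205:250,290:350].max(2)<45; ys,xs=np.nonzero(k);print(xs.min()+290,xs.max()+290,np.nonzero(k[20:40])[1].mean()+290,ys.min()+205,ys.max()+205)
E
```

```text
grip [0.4394 0.1976 0.096 ]
mark [0.4113 0.2186 0.05  ]
redlamp [0.4173 0.1121 0.044 ]
green [0.4216 0.2823 0.044 ]
deckL [0.4768 0.0972 0.06  ]
deckR [0.48   0.2961 0.06  ]
slotL [0.4408 0.1363 0.056 ]
slotR [0.4427 0.2564 0.056 ]
342 345 343.40425531914894 170 190
290 349 318.30426356589146 205 249
```

Emit:
{"op": "carry_out", "data": {"motion": [[[0.002,0,-0.152],0],[[0.002,0,-0.152],0],[[0.002,0,-0.152],0],[[0.002,0,-0.152],0],[[0.002,0,-0.152],0]]}}

```text
time: 1.9
position: [0.4394, 0.1976, 0.0705]
tool_rot: [-2.236, -2.206, 0.003]
ft_force: [0.8, -0.2, 0.4]
grip_width: 1.0
```

Emit:
{"op": "carry_out", "data": {"motion": [[[0,0,0],0],[[0,0,0],0],[[0,0,0],0],[[0,0,0],0],[[0,0,0],0],[[0,0,0],0],[[0,-0.02,0],0],[[-0.001,-0.04,0],0],[[-0.001,-0.05,0],0],[[-0.001,-0.053,0],0],[[-0.001,-0.053,0],0],[[-0.001,-0.053,0],0]], "grip": 1, "squeeze": 10}}

```text
time: 3.1
position: [0.4393, 0.1459, 0.0709]
tool_rot: [-2.237, -2.203, -0.004]
ft_force: [-0.3, 5.1, 1.6]
grip_width: 0.229
```

Emit:
{"op": "carry_out", "data": {"motion": [[[0,0,0],0],[[0,0,0],0],[[0,0,0.05],0],[[0,0,0.1],0],[[0,0,0.17],0],[[0.0,-0.05,0.21],-0.15],[[0.025,-0.1,0.21],-0.3],[[0.05,-0.15,0.21],-0.45],[[0.075,-0.2,0.21],-0.6],[[0.1,-0.25,0.21],-0.75],[[0.12,-0.3,0.21],-0.9],[[0.14,-0.3,0.21],-1.05],[[0.14,-0.3,0.21],-1.2],[[0.14,-0.3,0.21],-1.35],[[0.14,-0.3,0.21],-1.45],[[0.14,-0.3,0.21],-1.45],[[0.14,-0.3,0.21],-1.45]], "grip": -1}}

```text
time: 4.8
position: [0.5791, -0.1567, 0.2803]
tool_rot: [3.137, 0.168, -0.001]
ft_force: [0.1, 0.1, 0.3]
grip_width: 1.001
```

```bash
python3 - <<'E'
from h import *
im,K,T=shot("wrist","w2.png"); s=get_state(); print(s["position"],s["tool_rot"],T.round(3).tolist())
B=load("side0.png")[1:]
for p in((480,388),(422,305)):print("box foot",ray(*B,*p,0).round(3))
for p in((420,243),(488,330)):
  for z in(.1,.15): print("box top",z,ray(*B,*p,z).round(3))
E
```

```text
[ 0.57915174 -0.15655203  0.28047163] [ 3.13690289e+00  1.68119457e-01 -4.85306564e-04] [[0.994, 0.103, 0.032, 0.571], [0.107, -0.947, -0.302, -0.073], [-0.001, 0.304, -0.953, 0.442], [0.0, 0.0, 0.0, 1.0]]
box foot [ 0.781 -0.334  0.   ]
box foot [ 0.763 -0.101  0.   ]
box top 0.1 [ 0.781 -0.02   0.1  ]
box top 0.15 [ 0.752 -0.085  0.15 ]
box top 0.1 [ 0.8   -0.295  0.1  ]
box top 0.15 [ 0.769 -0.341  0.15 ]
```

View pics/w2.png

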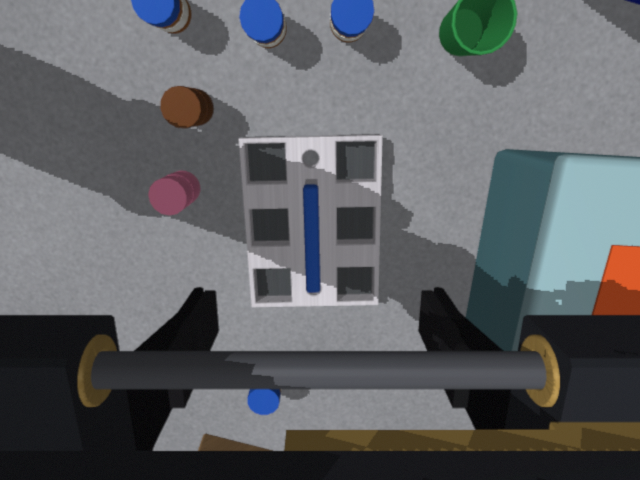

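The wrist view shows the carrier with its bar running from (311,184) to (314,292), and corners at (241,139), (381,136), (379,304) and (252,305). The area around it is clear.

```bash
python3 - <<'E'
from fit import *
im,K,T=load("w2.png"); W=(K,T)
pts=[(0,.052,.076),(0,-.052,.076),(-.07,.091,.024),(.07,.091,.024),(.07,-.091,.024),(-.07,-.091,.024)]
px=[(311,184),(313.5,292),(241,140),(382,135),(379,304),(252,305)]
y,r=fit(0,[(W,m,p) for m,p in zip(pts,px)],[.6,-.2,0]);print(y.round(4),r.round(1))
for p in px[:2]:print(ray(K,T,*p,.076))
for p in px[2:]:print(ray(K,T,*p,.024))
b=(im[...,0]>im[...,2]+50)[170:300,290:330];ys,xs=np.nonzero(b);q=np.polyfit(ys,xs,1);print(q[1]+290,np.polyval(q,130)+290,ys.min()+170,ys.max()+170)
c=ray(K,T,np.polyval(q,14)+290,184,.076);d=ray(K,T,np.polyval(q,122)+290,292,.076);print(c,d,np.arctan2(c[0]-d[0],c[1]-d[1]))
E
```

```text
[ 0.5781 -0.1914  0.1271] [ 0.2  1.   0.4  0.7 -1.7 -2.9  1.1 -0.8 -0.4 -0.2 -0.1  1. ]
[ 0.57123436 -0.13891704  0.076     ]
[ 0.58426239 -0.24233068  0.076     ]
[ 0.49893125 -0.1126061   0.024     ]
[ 0.6350355  -0.09312823  0.024     ]
[ 0.65959501 -0.27301256  0.024     ]
[ 0.52020264 -0.28935934  0.024     ]
309.13018828987924 313.85938569100045 185 299
[ 0.57004097 -0.1390461   0.076     ] [ 0.5843275  -0.24232362  0.076     ] -0.1374591120560404
```

Emit:
{"op": "carry_out", "data": {"motion": [[[-0.013,0.4,0.02],-0.12],[[-0.013,0.4,0.02],-0.12],[[-0.013,0.4,0.02],-0.12],[[-0.013,0.4,0.02],-0.12],[[-0.013,0.4,0.02],-0.12],[[-0.013,0.4,0.02],-0.12],[[-0.013,0.4,0.02],-0.12],[[-0.013,0.4,0.02],-0.12],[[-0.013,0.4,0.02],-0.12],[[-0.013,0.4,0.02],-0.12],[[-0.013,0.4,0.02],-0.12]]}}

```text
time: 5.95
position: [0.5667, 0.2418, 0.3007]
tool_rot: [3.14, -0.025, 0.001]
ft_force: [0.3, -1.2, 0.2]
grip_width: 1.001
```

```bash
python3 - <<'E'
from h import *
im,K,T=shot("wrist","w3.png"); s=get_state(); print(s["position"],s["tool_rot"],T.round(3).tolist())
E
```

```text
[0.56688561 0.24131445 0.30083419] [ 3.14078069e+00 -2.72523533e-02  8.60183699e-04] [[1.0, -0.015, -0.005, 0.569], [-0.016, -0.952, -0.305, 0.326], [0.0, 0.305, -0.952, 0.463], [0.0, 0.0, 0.0, 1.0]]
```

View pics/w3.png

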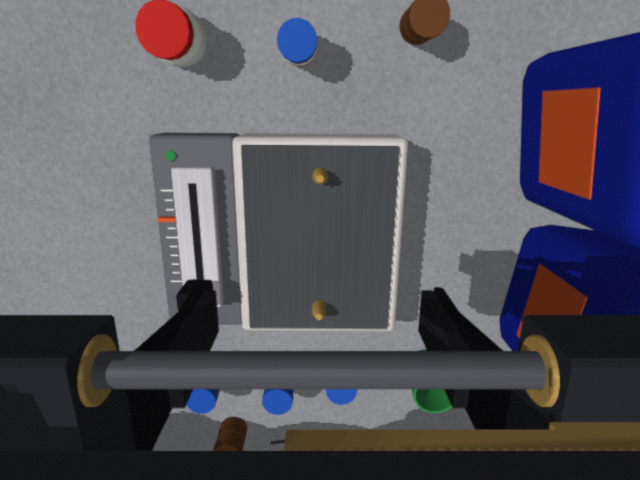

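Peg tips are at about (320,180) and (319,315). The deck corners are at (236,138), (405,138), (393,329) and (244,329).

```bash
python3 - <<'E'
from fit import *
im,K,T=load("w3.png"); W=(K,T)
m=((im[...,2].astype(int)-im[...,0])>40)&(im[...,2]<220); m[:, :260]=0;m[:,380:]=0;m[:150]=0;m[345:]=0
n,l,st,ce=cv2.connectedComponentsWithStats(m.astype(np.uint8))
for s,c in zip(st[1:],ce[1:]):
    if s[4]>20:print(s,c.round(1))
z=cv2.resize(np.hstack([im[155:205,295:345],im[290:340,295:345]]),None,fx=8,fy=8,interpolation=cv2.INTER_CUBIC);cv2.imwrite("pics/p.png",z)
# projections predicted for candidate pose
x=[.5645,.1955,-.0165]
for m_ in((0,.07),(0,-.07)):
    for h in(.060,.075,.084):
        c,s=np.cos(x[2]),np.sin(x[2]);print(m_,h,proj(K,T,[x[0]+c*m_[0]-s*m_[1],x[1]+s*m_[0]+c*m_[1],h]).round(1))
E
```

```text
[313 168  14  16 181] [319.2 175.7]
[312 301  13  19 203] [318.  309.7]
(0, 0.07) 0.06 [316.  171.8]
(0, 0.07) 0.075 [316.  174.3]
(0, 0.07) 0.084 [315.9 175.8]
(0, -0.07) 0.06 [316.1 303.7]
(0, -0.07) 0.075 [316.1 310.3]
(0, -0.07) 0.084 [316.  314.4]
```

View pics/p.png

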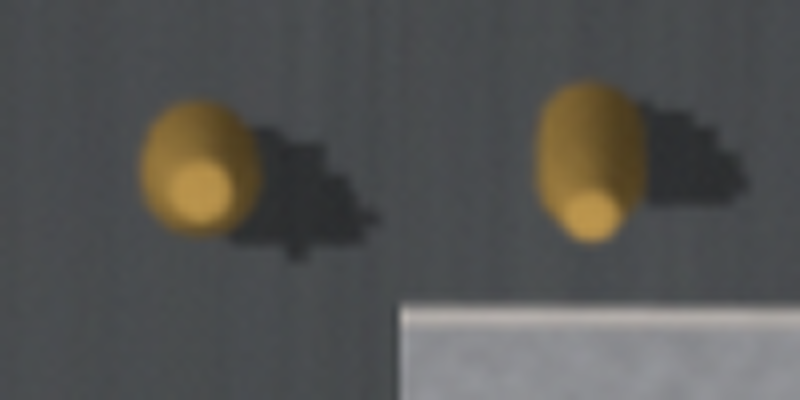

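```bash
python3 - <<'E'
from fit import *
im,K,T=load("w3.png")
a=ray(K,T,319.5,178.3,.084);b=ray(K,T,318.4,316.4,.084);print(a,b,(a+b)/2,np.hypot(*(a-b)[:2]),-np.arctan2(a[0]-b[0],a[1]-b[1]))
for p in((236,138),(405,138),(393,329),(244,329)):print(ray(K,T,*p,.06).round(4))
E
```

```text
[0.56888085 0.26317293 0.084     ] [0.56569408 0.1232642  0.084     ] [0.56728746 0.19321857 0.084     ] 0.1399450155389656 -0.022773553396946384
[0.4911 0.2983 0.06  ]
[0.6497 0.2958 0.06  ]
[0.6462 0.0939 0.06  ]
[0.4845 0.0964 0.06  ]
```

Emit:
{"op": "carry_out", "data": {"motion": [[[0.011,-0.432,-0.1],0.147],[[0.011,-0.432,-0.1],0.147],[[0.011,-0.432,-0.1],0.147],[[0.011,-0.432,-0.1],0.147],[[0.011,-0.432,-0.1],0.147],[[0.011,-0.432,-0.1],0.147],[[0.011,-0.432,-0.1],0.147],[[0.011,-0.432,-0.1],0.147],[[0.011,-0.432,-0.1],0.147],[[0.011,-0.432,-0.1],0.147],[[0.011,-0.432,-0.1],0.147],[[0.011,-0.432,-0.15],0.147],[[0.011,-0.432,-0.2],0.147],[[0.011,-0.432,-0.235],0.147],[[0.011,-0.432,-0.251],0.147],[[0.011,-0.432,-0.251],0.147]]}}

```text
time: 7.6
position: [0.5762, -0.187, 0.048]
tool_rot: [-3.133, -0.209, 0.005]
ft_force: [0.3, 0.2, 0.3]
grip_width: 0.999
```

Emit:
{"op": "carry_out", "data": {"motion": [[[0,0,0],0],[[0,0,0],0],[[0,0,0],0],[[0,0,0],0],[[0,0,0],0],[[0,0,0],0],[[0,0,0],0],[[0,0,0.01],0],[[0,0,0.03],0],[[0,0,0.06],0],[[0,0,0.1],0],[[0,0,0.13],0],[[0,0,0.13],0],[[0,0,0.13],0]], "grip": 1, "squeeze": 45}}

```text
time: 9.0
position: [0.5777, -0.1886, 0.1806]
tool_rot: [3.135, 0.207, 0.003]
ft_force: [-0.2, -0.1, -0.1]
grip_width: 0.006
```

```bash
python3 - <<'E'
from h import *
im,K,T=shot("wrist","w4.png"); shot("side","s4.png"); s=get_state(); print(s["position"],s["tool_rot"],s["torque"],s["grip_width"])
E
```

```text
[ 0.57660274 -0.18810192  0.17856679] [-3.13414548e+00 -2.07243663e-01  2.69517759e-03] [-0.07396806  0.02557239  0.01273767] 0.0035991918215506507
```

View pics/w4.png

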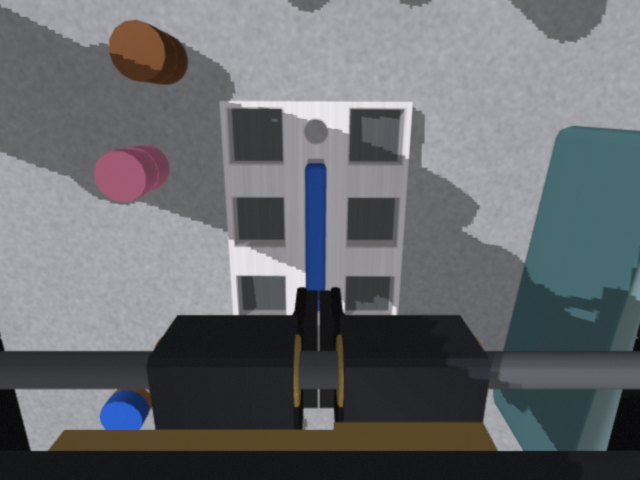

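The gripper closed on nothing (width 0) and the carrier stayed on the table, its far-end corners now at (221,102) and (411,102). I'll measure its pose again before retrying.

```bash
python3 - <<'E'
from fit import *
im,K,T=load("w4.png")
pts=[(0,.052,.076),(-.07,.091,.024),(.07,.091,.024)]
px=[(316,164),(221,102),(412,102)]
y,r=fit(0,[((K,T),m,p) for m,p in zip(pts,px)],[.6,-.2,0]);print(y.round(4),r.round(1))
for m,p in zip(pts,px):print(ray(K,T,*p,m[2]).round(4))
a,_,_=load("side0.png");b,_,_=load("s4.png")
cv2.imwrite("pics/s4c.png",cv2.resize(np.hstack([a[150:400,210:410],b[150:400,210:410]]),None,fx=2,fy=2))
E
```

```text
[ 0.5777 -0.1925  0.1319] [ 0.1  1.6 -1.5 -0.5  1.  -0.4]
[ 0.5706 -0.14    0.076 ]
[ 0.4974 -0.1117  0.024 ]
[ 0.6345 -0.0935  0.024 ]
```

View pics/s4c.png

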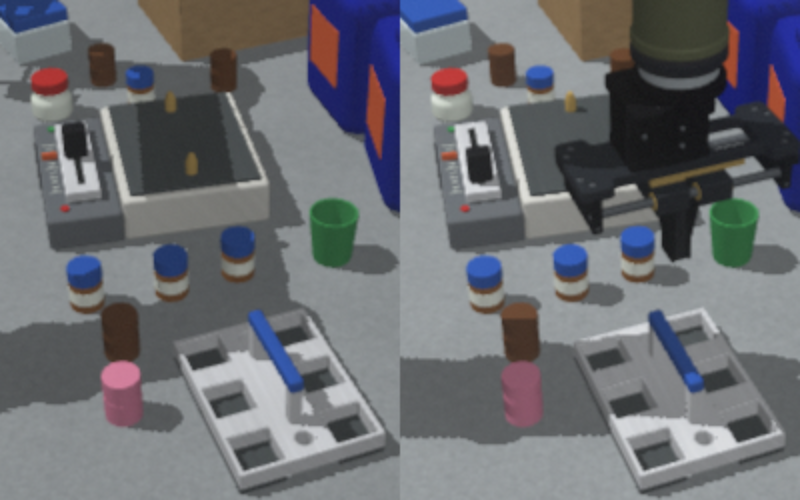

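Emit:
{"op": "carry_out", "data": {"motion": [[[0,-0.002,0],0],[[0,-0.002,0],0],[[0,-0.002,0],0],[[0,-0.002,0],0],[[0,-0.002,0],0],[[0,-0.002,-0.05],0],[[0,-0.002,-0.1],0],[[0,-0.002,-0.12],0],[[0,-0.002,-0.133],0],[[0,-0.002,-0.133],0],[[0,-0.002,-0.133],0]], "grip": -1}}

```text
time: 10.2
position: [0.5784, -0.191, 0.0478]
tool_rot: [3.134, 0.207, 0.003]
ft_force: [0.0, -0.3, 0.0]
grip_width: 0.92
```

Emit:
{"op": "carry_out", "data": {"motion": [[[0,0,0],0],[[0,0,0],0],[[0,0,0],0],[[0,0,0],0],[[0,0,0],0],[[0,0,0],0],[[0,0,0],0],[[0,0,0],0],[[0,0,0],0],[[0,0,0],0]], "grip": 1, "squeeze": 45}}

```text
time: 11.2
position: [0.5771, -0.1905, 0.0465]
tool_rot: [3.135, 0.207, -0.001]
ft_force: [-7.0, -0.3, 2.4]
grip_width: 0.171
```

Emit:
{"op": "carry_out", "data": {"motion": [[[0,0,0.005],0],[[0,0,0.015],0],[[0,0,0.03],0],[[0,0,0.05],0],[[0,0,0.08],0],[[0,0,0.1],0],[[0,0,0.1],0],[[0,0,0.1],0]]}}

```text
time: 12.0
position: [0.5773, -0.1904, 0.1469]
tool_rot: [-3.135, -0.207, -0.001]
ft_force: [-0.8, 1.6, -7.7]
grip_width: 0.153
```

```bash
python3 - <<'E'
from h import *
im,K,T=shot("wrist","w5.png"); s=get_state(); print(s["position"],s["tool_rot"],s["torque"],s["ft_force"],s["grip_width"])
E
```

```text
[ 0.57660507 -0.19001834  0.14576696] [-3.13398105e+00 -2.07388606e-01  2.00622260e-03] [-0.05323479  0.0884254  -0.06267815] [-0.05252328 -0.35734933 -6.44023755] 0.14716744693497613
```

View pics/w5.png

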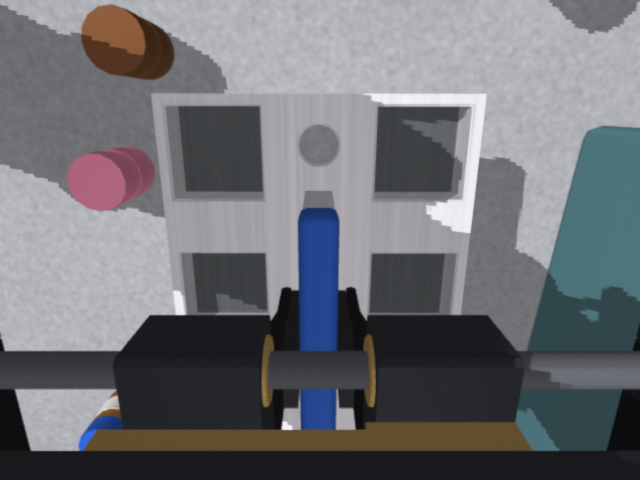

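The carrier is in hand and level: the far hole is at (319,146) and the far corners are at (152,95) and (486,95). From that I work out its offset from the tool and the move to the pegs.

```bash
python3 - <<'E'
from fit import *
im,K,T=load("w5.png")
zt=.124
pts=[(0,.07,zt),(-.07,.091,zt),(.07,.091,zt)]
px=[(319,145.5),(153,95),(486,95)]
y,r=fit(0,[((K,T),m,p) for m,p in zip(pts,px)],[.6,-.2,0]);print(y.round(4),r.round(1))
for m,p in zip(pts,px):print(ray(K,T,*p,m[2]).round(4))
E
```

```text
[ 0.5787 -0.1926  0.1323] [ 0.2  0.6 -1.3 -0.2  0.7 -0.1]
[ 0.5694 -0.123   0.124 ]
[ 0.4979 -0.1116  0.124 ]
[ 0.6358 -0.0933  0.124 ]
```

Emit:
{"op": "carry_out", "data": {"motion": [[[-0.001,0.03,0.01],-0.02],[[-0.003,0.07,0.01],-0.05],[[-0.004,0.11,0.01],-0.08],[[-0.005,0.15,0.01],-0.1],[[-0.006,0.19,0.01],-0.12],[[-0.007,0.23,0.01],-0.14],[[-0.008,0.27,0.01],-0.153],[[-0.009,0.31,0.01],-0.153],[[-0.01,0.35,0.01],-0.153],[[-0.011,0.375,0.005],-0.153],[[-0.011,0.386,0.0],-0.153],[[-0.011,0.386,-0.01],-0.153],[[-0.011,0.386,-0.01],-0.153],[[-0.011,0.386,-0.01],-0.153]]}}

```text
time: 13.45
position: [0.5664, 0.1922, 0.1358]
tool_rot: [3.139, -0.039, -0.002]
ft_force: [0.7, -0.3, -6.0]
grip_width: 0.154
```

```bash
python3 - <<'E'
from h import *
im,K,T=shot("wrist","w6.png"); a=shot("scene","a6.png")[0]; b=shot("side","b6.png")[0]; s=get_state(); print(s["position"],s["tool_rot"],s["torque"],s["ft_force"],s["grip_width"])
z=lambda i:cv2.resize(i,(400,300),interpolation=cv2.INTER_CUBIC)
cv2.imwrite("pics/c6.png",np.vstack([np.hstack([z(a[190:310,310:470]),z(b[150:300,210:410])]),np.hstack([z(im),z(im[60:210,220:420])])]))
E
```

```text
[0.5669892  0.19383935 0.13705662] [ 3.14133273e+00 -3.71002682e-02  1.34597028e-03] [-0.03388033  0.08750225 -0.05091922] [ 0.11770738  0.03232168 -5.66830589] 0.1540583523434265
```

View pics/c6.png

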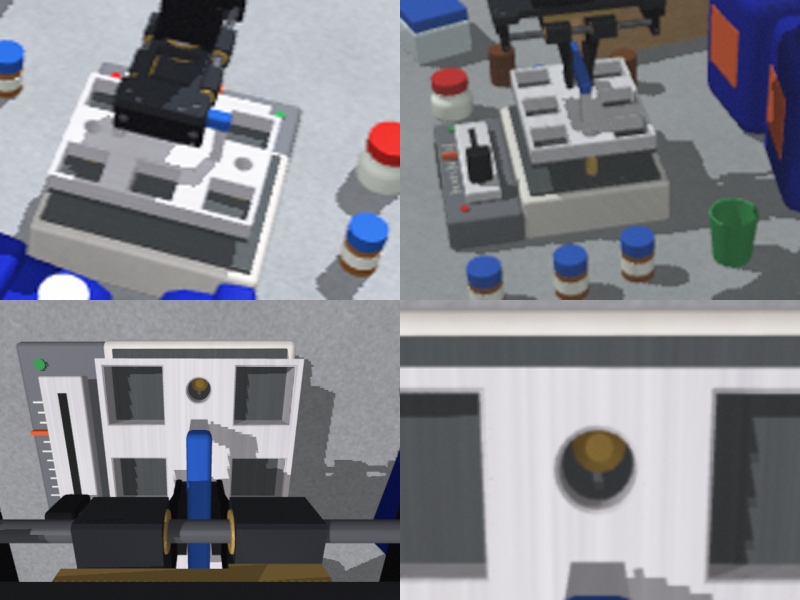

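The carrier hangs level just above the pegs, and the brass tip shows through the far hole: hole at about (317.5,144), peg at about (320,134). Parallax still has to be corrected, so I compute the residual.

```bash
python3 - <<'E'
from h import *
im,K,T=load("w6.png")
c=im[118:170,290:345].astype(int); br=(c[...,2]-c[...,0])>30
ys,xs=np.nonzero(br);print("brass",xs.min()+290,xs.max()+290,ys.min()+118,ys.max()+118)
t=br&(c[...,2]>c[...,2][br].max()*.82);ty,tx=np.nonzero(t);tip=(tx.mean()+290,ty.mean()+118);print("tip",tip,t.sum(),(tx.min()+290,tx.max()+290,ty.min()+118,ty.max()+118))
d=(c.max(2)<110)|br; n,l,st,ce=cv2.connectedComponentsWithStats(d.astype(np.uint8)); k=1+np.argmax(st[1:,4]); s=st[k];h=(s[0]+s[2]/2-.5+290,s[1]+s[3]/2-.5+118);print("hole",s,h)
print(ray(K,T,*h,.114),ray(K,T,*tip,.084),ray(K,T,317.5,144,.114))
print(proj(K,T,[.5689,.2632,.084]))
E
```

```text
brass 306 332 125 145
tip (np.float64(320.16355140186914), np.float64(134.29439252336448)) 214 (np.int64(312), np.int64(331), np.int64(125), np.int64(143))
hole [  10    7   37   38 1067] (np.float64(318.0), np.float64(143.5))
[0.56853449 0.26104117 0.114     ] [0.56960123 0.26290617 0.084     ] [0.56831459 0.26083634 0.114     ]
[318.7368833  133.72077139]
```

Emit:
{"op": "carry_out", "data": {"motion": [[[0.001,0.0015,0],0],[[0.001,0.0015,-0.005],0],[[0.001,0.0015,-0.01],0],[[0.001,0.0015,-0.015],0],[[0.001,0.0015,-0.018],0],[[0.001,0.0015,-0.018],0]]}}

```text
time: 14.2
position: [0.5668, 0.1969, 0.1177]
tool_rot: [3.141, -0.033, -0.002]
ft_force: [-0.6, 0.5, -5.2]
grip_width: 0.149
```

Emit:
{"op": "carry_out", "data": {"motion": [[[0,0,-0.004],0],[[0,0,-0.008],0],[[0,0,-0.011],0],[[0,0,-0.013],0],[[0,0,-0.014],0],[[0,0,-0.014],0]]}}

```text
time: 14.8
position: [0.5673, 0.1967, 0.1065]
tool_rot: [-3.141, 0.034, 0.001]
ft_force: [-5.6, -3.1, 6.4]
grip_width: 0.154
```

Emit:
{"op": "carry_out", "data": {"motion": [[[0,0,0.002],0],[[0,0,0.002],0],[[0,0,0.002],0],[[0,0,0.002],0],[[0,0,0.03],0],[[0,0,0.08],0],[[0,0,0.13],0.15],[[-0.01,0,0.18],0.3],[[-0.03,-0.0,0.19],0.45],[[-0.05,0,0.19],0.6],[[-0.05,0,0.19],0.75],[[-0.05,0,0.19],0.9],[[-0.05,0,0.19],1.05],[[-0.05,0,0.19],1.2],[[-0.05,0,0.19],1.35],[[-0.05,0,0.19],1.5],[[-0.05,0,0.19],1.575],[[-0.05,0,0.19],1.575],[[-0.05,0,0.19],1.575]], "grip": -1}}

```text
time: 16.7
position: [0.5174, 0.197, 0.2946]
tool_rot: [-2.242, -2.201, -0.0]
ft_force: [0.6, -0.3, 0.0]
grip_width: 1.006
```

```bash
python3 - <<'E'
from h import *
im,K,T=shot("wrist","w7.png"); a=shot("scene","a7.png")[0]; b=shot("side","b7.png")[0]; s=get_state(); print(s["position"],s["tool_rot"],s["torque"],s["ft_force"],s["grip_width"])
z=lambda i:cv2.resize(i,(400,300),interpolation=cv2.INTER_CUBIC)
cv2.imwrite("pics/c7.png",np.vstack([np.hstack([z(a[190:310,310:470]),z(b[150:300,210:410])]),np.hstack([z(im),z(im[120:320,200:440])])]))
E
```

```text
[0.51736651 0.1970676  0.29457888] [2.24109761e+00 2.20159574e+00 1.76918334e-04] [ 0.05340699 -0.03165525  0.0406767 ] [-0.04617747  0.64362488 -0.9018583 ] 0.996654371102618
```

View pics/c7.png

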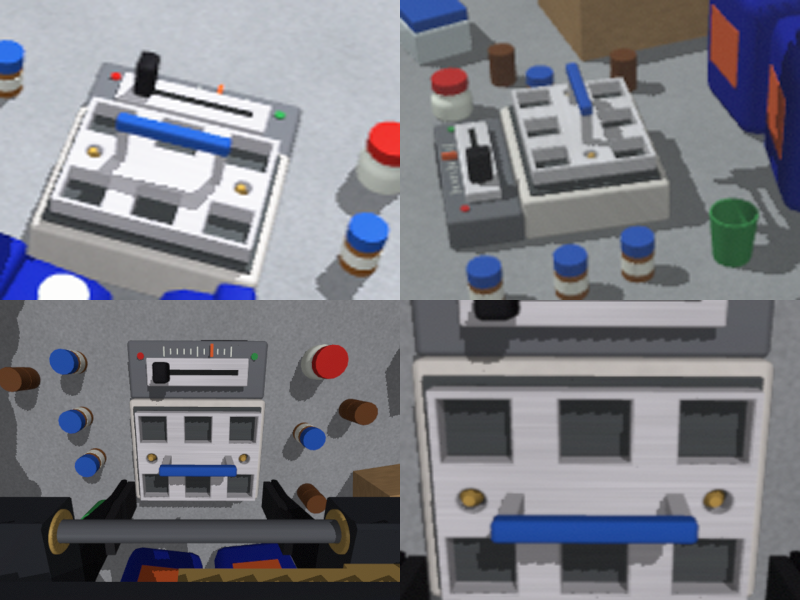

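The pegs now stand flush in the holes and the carrier sits flat on the deck, so it is seated. The slider is at the red-lamp end. Next I write a cap finder for the wrist camera.

```bash
cat > caps.py <<'E'
from fit import *
t=np.linspace(0,2*np.pi,40)
def capfind(im,K,T,z0=0.,amin=150):
    h=cv2.cvtColor(im,cv2.COLOR_BGR2HSV)
    m=((h[...,0]>100)&(h[...,0]<125)&(h[...,1]>150)&(h[...,2]>70)).astype(np.uint8)
    m=cv2.morphologyEx(m,cv2.MORPH_CLOSE,np.ones((3,3)))
    n,l,st,ce=cv2.connectedComponentsWithStats(m); out=[]
    for k in range(1,n):
        if st[k,4]<amin: continue
        def hull(xy):
            P=[proj(K,T,[xy[0]+.018*np.cos(a),xy[1]+.018*np.sin(a),z0+z]) for z in(.05,.037) for a in t]
            return cv2.convexHull(np.array(P,np.float32))
        def r(xy):
            M=cv2.moments(hull(xy)); return [M["m10"]/M["m00"]-ce[k][0],M["m01"]/M["m00"]-ce[k][1]]
        o=least_squares(r,ray(K,T,*ce[k],z0+.047)[:2]); ar=cv2.contourArea(hull(o.x))
        if .6<st[k,4]/ar<1.4: out.append((o.x.round(4),st[k,4],round(st[k,4]/ar,2),ce[k].round()))
    return out
E
python3 - <<'E'
from caps import *
for f in("w2.png","w3.png","w7.png"):
    im,K,T=load(f);print(f)
    for c in capfind(im,K,T):print(c)
im,K,T=load("w7.png")
c=im[235:270,225:410].astype(int);br=((c[...,2]-c[...,0])>40).astype(np.uint8)
n,l,st,ce=cv2.connectedComponentsWithStats(br)
P=[]
for s,q in zip(st[1:],ce[1:]):
    if s[4]>30: print(s,q); P.append(ray(K,T,q[0]+225,q[1]+235,.082))
print(P,(P[0]+P[1])/2)
for p in((216.2,180.7),(414.2,180.7)):print(ray(K,T,*p,.084))
for f,z in(("side0.png",0),("b7.png",0),("a7.png",0)):
    im,K,T=load(f);print(f,[tuple(c[0]) for c in capfind(im,K,T,amin=60)])
E
```

```text
w2.png
(array([ 0.5147, -0.0084]), np.int32(1503), np.float64(0.89), array([261.,  19.]))
(array([0.5908, 0.0026]), np.int32(1290), np.float64(0.76), array([352.,  15.]))
(array([ 0.5771, -0.1975]), np.int32(1410), np.float64(1.27), array([311., 237.]))
(array([ 0.5424, -0.3979]), np.int32(683), np.float64(0.76), array([263., 400.]))
w3.png
(array([0.5501, 0.3828]), np.int32(1364), np.float64(0.96), array([297.,  40.]))
(array([ 0.4237, -0.0081]), np.int32(587), np.float64(0.71), array([202., 400.]))
(array([ 0.514, -0.01 ]), np.int32(634), np.float64(0.78), array([277., 400.]))
w7.png
(array([ 0.4232, -0.0041]), np.int32(1394), np.float64(0.93), array([101.,  98.]))
(array([ 0.5141, -0.0067]), np.int32(1183), np.float64(0.95), array([114., 194.]))
(array([0.5495, 0.3824]), np.int32(1127), np.float64(0.97), array([500., 221.]))
(array([0.5901, 0.0068]), np.int32(1061), np.float64(0.98), array([139., 265.]))
[ 11  11  14  12 118] [17.20338983 16.33898305]
[158  12  11  11  98] [163.2244898   17.18367347]
[array([0.56401468, 0.12441629, 0.082     ]), array([0.56741489, 0.26294477, 0.08
[... 914 characters left out ...]
loat64(0.3857)), (np.float64(0.5884), np.float64(0.0078)), (np.float64(0.5122), np.float64(-0.0063)), (np.float64(0.4216), np.float64(-0.003)), (np.float64(0.5406), np.float64(-0.3936)), (np.float64(0.4326), np.float64(-0.3785))]
a7.png [(np.float64(0.4324), np.float64(-0.3811)), (np.float64(0.5408), np.float64(-0.3963)), (np.float64(0.4215), np.float64(-0.0056)), (np.float64(0.5127), np.float64(-0.0085)), (np.float64(0.5891), np.float64(0.0043)), (np.float64(0.5483), np.float64(0.3814)), (np.float64(0.5968), np.float64(0.5502)), (np.float64(0.5772), np.float64(0.6791)), (np.float64(0.6566), np.float64(0.6254)), (np.float64(0.7368), np.float64(0.5709)), (np.float64(0.7174), np.float64(0.7))]
```

Emit:
{"op": "carry_out", "data": {"motion": [[[0.02,-0.05,-0.02],0],[[0.04,-0.1,-0.04],0],[[0.06,-0.145,-0.06],0],[[0.0725,-0.1905,-0.08],0],[[0.0725,-0.1905,-0.12],0],[[0.0725,-0.1905,-0.16],0],[[0.0725,-0.1905,-0.2],0],[[0.0725,-0.1905,-0.24],0],[[0.0725,-0.1905,-0.26],0],[[0.0725,-0.1905,-0.2705],0],[[0.0725,-0.1905,-0.2705],0],[[0.0725,-0.1905,-0.2705],0]], "grip": -0.4}}

```text
time: 18.05
position: [0.5909, 0.0066, 0.0253]
tool_rot: [2.239, 2.202, 0.002]
ft_force: [1.0, -0.4, 0.5]
grip_width: 0.698
```

Emit:
{"op": "carry_out", "data": {"motion": [[[0,0,0],0],[[0,0,0],0],[[0,0,0],0],[[0,0,0],0],[[0,0,0],0],[[0,0,0],0],[[0,0,0],0]], "grip": 1, "squeeze": 20}}

```text
time: 18.75
position: [0.5901, 0.0066, 0.0245]
tool_rot: [2.24, 2.203, 0.001]
ft_force: [-1.0, 0.3, 4.2]
grip_width: 0.407
```

Emit:
{"op": "carry_out", "data": {"motion": [[[0,0,0.03],0],[[0,0,0.075],0],[[0,0,0.12],0],[[0.01,0.045,0.12],0],[[0.018,0.09,0.12],0],[[0.02,0.12,0.12],0],[[0.02,0.12,0.105],0],[[0.02,0.12,0.095],0],[[0.02,0.12,0.09],0],[[0.02,0.12,0.085],0],[[0.02,0.12,0.08],0],[[0.02,0.12,0.08],0]]}}

```text
time: 19.95
position: [0.611, 0.1258, 0.1051]
tool_rot: [2.242, 2.2, 0.004]
ft_force: [1.2, 1.6, -1.3]
grip_width: 0.408
```

```bash
python3 - <<'E'
from caps import *
s=get_state();print(s["position"],s["ft_force"],s["torque"],s["grip_width"])
for n in("side","scene"):
    im,K,T=shot(n,n+"8.png")
    print(n,[c for c in capfind(im,K,T,z0=.08,amin=40) if .4<c[0][0]<.8 and abs(c[0][1])<.45])
E
```

```text
[0.61099184 0.12579308 0.10506105] [ 1.191376    1.57886957 -1.32363355] [ 0.4522302  -0.27814574  0.0427059 ] 0.4083271824786501
side [(array([0.5677, 0.2065]), np.int32(134), np.float64(0.8), array([299., 194.])), (array([0.528 , 0.2463]), np.int32(101), np.float64(0.63), array([279., 188.])), (array([ 0.4962, -0.1043]), np.int32(206), np.float64(0.73), array([295., 280.])), (array([ 0.415 , -0.1019]), np.int32(208), np.float64(0.72), array([252., 286.])), (array([ 0.4249, -0.438 ]), np.int32(446), np.float64(0.76), array([290., 433.]))]
scene [(array([ 0.5166, -0.3253]), np.int32(131), np.float64(0.79), array([179., 186.])), (array([ 0.616 , -0.3393]), np.int32(150), np.float64(0.81), array([155., 210.])), (array([0.5927, 0.0148]), np.int32(133), np.float64(0.66), array([299., 236.])), (array([0.6087, 0.1237]), np.int32(217), np.float64(1.01), array([344., 251.])), (array([0.6229, 0.3736]), np.int32(198), np.float64(0.8), array([457., 283.]))]
```

Emit:
{"op": "carry_out", "data": {"motion": [[[0,0,-0.004],0],[[0,0,-0.008],0],[[0,0,-0.012],0],[[0,0,-0.0145],0],[[0,0,-0.0145],0]]}}

```text
time: 20.55
position: [0.6097, 0.1261, 0.0903]
tool_rot: [-2.24, -2.202, 0.001]
ft_force: [-3.0, -0.6, 6.4]
grip_width: 0.411
```

Emit:
{"op": "carry_out", "data": {"motion": [[[0,0,0],0],[[0,0,0],0],[[0,0,0],0],[[0,0,0.03],0],[[0,0,0.07],0],[[-0.02,-0.04,0.07],0],[[-0.05,-0.08,0.06],0],[[-0.075,-0.115,0.04],0],[[-0.0965,-0.133,0.02],0],[[-0.0965,-0.133,-0.02],0],[[-0.0965,-0.133,-0.05],0],[[-0.0965,-0.133,-0.065],0],[[-0.0965,-0.133,-0.065],0],[[-0.0965,-0.133,-0.065],0]], "grip": -0.2}}

```text
time: 21.95
position: [0.5135, -0.0066, 0.0248]
tool_rot: [2.24, 2.202, -0.0]
ft_force: [-0.8, 0.2, 0.6]
grip_width: 0.601
```

Emit:
{"op": "carry_out", "data": {"motion": [[[0,0,0],0],[[0,0,0],0],[[0,0,0],0],[[0,0,0],0],[[0,0,0],0],[[0,0,0],0]], "grip": 1}}

```text
time: 22.55
position: [0.5141, -0.0064, 0.0254]
tool_rot: [2.239, 2.202, 0.002]
ft_force: [-0.9, -0.4, 6.4]
grip_width: 0.41
```

```bash
python3 - <<'E'
from caps import *
for n in("side","scene"):
    im,K,T=shot(n,n+"9.png")
    print(n,"table",[(tuple(c[0]),c[2]) for c in capfind(im,K,T,amin=40) if .35<c[0][0]<.8 and abs(c[0][1])<.45])
    print(n,"well",[(tuple(c[0]),c[2]) for c in capfind(im,K,T,z0=.066,amin=40) if .48<c[0][0]<.65 and 0.08<c[0][1]<.3])
E
```

```text
side table [((np.float64(0.6304), np.float64(0.229)), np.float64(1.08)), ((np.float64(0.4216), np.float64(-0.003)), np.float64(0.89)), ((np.float64(0.5406), np.float64(-0.3937)), np.float64(0.94)), ((np.float64(0.4325), np.float64(-0.3784)), np.float64(0.95))]
side well [((np.float64(0.607), np.float64(0.1275)), np.float64(0.9))]
scene table [((np.float64(0.4324), np.float64(-0.3811)), np.float64(0.95)), ((np.float64(0.5408), np.float64(-0.3963)), np.float64(0.96)), ((np.float64(0.5133), np.float64(-0.009)), np.float64(0.97)), ((np.float64(0.546), np.float64(0.1122)), np.float64(1.12)), ((np.float64(0.5483), np.float64(0.3813)), np.float64(0.96))]
scene well [((np.float64(0.6076), np.float64(0.1243)), np.float64(0.97))]
```

Emit:
{"op": "carry_out", "data": {"motion": [[[0,0,0.03],0],[[0,0,0.075],0],[[0,0.0,0.115],0],[[0.002,0.045,0.12],0],[[0.004,0.09,0.12],0],[[0.0065,0.135,0.12],0],[[0.0065,0.135,0.105],0],[[0.0065,0.135,0.095],0],[[0.0065,0.135,0.09],0],[[0.0065,0.135,0.085],0],[[0.0065,0.135,0.079],0],[[0.0065,0.135,0.078],0]]}}

```text
time: 23.85
position: [0.52, 0.1279, 0.1024]
tool_rot: [-2.242, -2.201, -0.001]
ft_force: [0.2, 1.6, -0.8]
grip_width: 0.411
```

Emit:
{"op": "carry_out", "data": {"motion": [[[0,0,-0.004],0],[[0,0,-0.008],0],[[0,0,-0.0115],0],[[0,0,-0.0125],0],[[0,0,-0.0125],0]]}}

```text
time: 24.35
position: [0.5198, 0.1279, 0.0912]
tool_rot: [-2.24, -2.202, 0.001]
ft_force: [-3.4, -0.4, 9.6]
grip_width: 0.411
```

Emit:
{"op": "carry_out", "data": {"motion": [[[0,0,0],0],[[0,0,0],0],[[0,0,0],0],[[0,0,0.03],0],[[0,0,0.075],0],[[-0.02,-0.04,0.08],0],[[-0.05,-0.08,0.08],0],[[-0.075,-0.115,0.06],0],[[-0.097,-0.133,0.02],0],[[-0.097,-0.133,-0.02],0],[[-0.097,-0.133,-0.05],0],[[-0.097,-0.133,-0.0655],0],[[-0.097,-0.133,-0.0655],0],[[-0.097,-0.133,-0.0655],0]], "grip": -0.2}}

```text
time: 25.75
position: [0.423, -0.0046, 0.0248]
tool_rot: [2.24, 2.203, -0.0]
ft_force: [0.8, -0.2, 0.3]
grip_width: 0.597
```

Emit:
{"op": "carry_out", "data": {"motion": [[[0,0,0],0],[[0,0,0],0],[[0,0,0],0],[[0,0,0],0],[[0,0,0],0],[[0,0,0],0]], "grip": 1}}

```text
time: 26.35
position: [0.4236, -0.0042, 0.0253]
tool_rot: [2.24, 2.203, 0.002]
ft_force: [-0.3, 0.8, 6.0]
grip_width: 0.408
```

Emit:
{"op": "carry_out", "data": {"motion": [[[0,0,0.03],0],[[0,0,0.075],0],[[0,0.0,0.12],0],[[0.02,0.03,0.14],0],[[0.04,0.07,0.14],0],[[0.06,0.11,0.14],0],[[0.08,0.15,0.14],0],[[0.095,0.185,0.14],0],[[0.0985,0.199,0.13],0],[[0.0985,0.199,0.115],0],[[0.0985,0.199,0.1],0],[[0.0985,0.199,0.09],0],[[0.0985,0.199,0.085],0],[[0.0985,0.199,0.079],0],[[0.0985,0.199,0.078],0]]}}

```text
time: 27.85
position: [0.5241, 0.1936, 0.1062]
tool_rot: [2.24, 2.199, 0.009]
ft_force: [-1.7, -1.3, 17.7]
grip_width: 0.409
```

Emit:
{"op": "carry_out", "data": {"motion": [[[0,0,0.012],0],[[0,0,0.012],0],[[0,0,0.012],0]]}}

```text
time: 28.15
position: [0.5213, 0.1941, 0.1147]
tool_rot: [-2.241, -2.202, -0.001]
ft_force: [0.2, -0.0, -1.4]
grip_width: 0.412
```

```bash
python3 - <<'E'
from caps import *
s=get_state();print(s["position"],s["ft_force"],s["torque"],s["tool_rot"])
for n in("side","scene"):
    im,K,T=shot(n,n+"10.png")
    print(n,"held",[(tuple(c[0]),c[2]) for c in capfind(im,K,T,z0=.09,amin=40) if .48<c[0][0]<.65 and 0.08<c[0][1]<.3])
    print(n,"well",[(tuple(c[0]),c[2]) for c in capfind(im,K,T,z0=.066,amin=40) if .48<c[0][0]<.65 and 0.08<c[0][1]<.3])
a=load("scene10.png")[0];b=load("side10.png")[0];z=lambda i:cv2.resize(i,(400,400),interpolation=cv2.INTER_CUBIC)
cv2.imwrite("pics/c10.png",np.hstack([z(a[200:290,335:425]),z(b[150:270,240:360])]))
E
```

```text
[0.52128269 0.19413632 0.11472565] [ 0.22503318 -0.00789112 -1.4398282 ] [ 0.06316476  0.00660209 -0.02582804] [-2.24057613e+00 -2.20194806e+00 -7.72494783e-04]
side held [((np.float64(0.5985), np.float64(0.0893)), np.float64(0.78)), ((np.float64(0.5125), np.float64(0.0923)), np.float64(0.85))]
side well [((np.float64(0.607), np.float64(0.1262)), np.float64(0.84)), ((np.float64(0.5179), np.float64(0.1293)), np.float64(0.92))]
scene held [((np.float64(0.5193), np.float64(0.1926)), np.float64(1.06)), ((np.float64(0.6301), np.float64(0.1285)), np.float64(0.91))]
scene well [((np.float64(0.4938), np.float64(0.19)), np.float64(1.12)), ((np.float64(0.6076), np.float64(0.1241)), np.float64(0.96))]
```

View pics/c10.png

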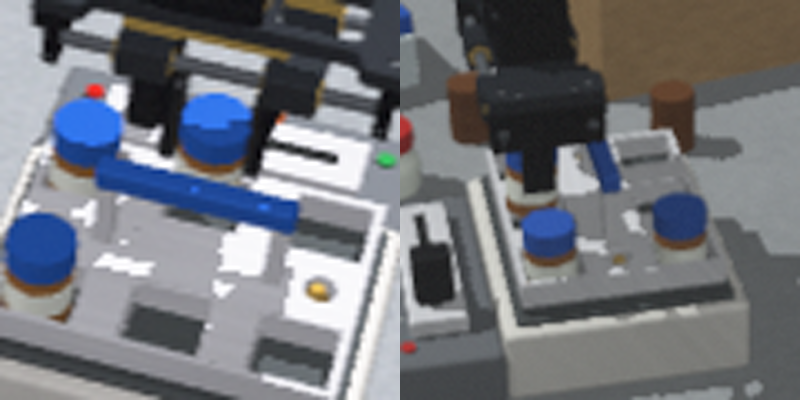

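In the picture, b3 and b4 stand seated in their wells. The held bottle hangs upright over the middle well but caught on the rim. I'll measure that well's opening from w7.

```bash
python3 - <<'E'
from h import *
im,K,T=load("w7.png");g=cv2.cvtColor(im,cv2.COLOR_BGR2GRAY).astype(int)
print("col317 v180-235",list(g[180:236,312:322].mean(1).astype(int)))
print("row195 u225-410",list(g[192:200,225:412].mean(0).astype(int)))
E
```

```text
col317 v180-235 [np.int64(135), np.int64(158), np.int64(175), np.int64(177), np.int64(178), np.int64(160), np.int64(94), np.int64(46), np.int64(40), np.int64(40), np.int64(41), np.int64(40), np.int64(40), np.int64(40), np.int64(43), np.int64(49), np.int64(58), np.int64(65), np.int64(66), np.int64(67), np.int64(67), np.int64(66), np.int64(65), np.int64(65), np.int64(66), np.int64(65), np.int64(65), np.int64(65), np.int64(64), np.int64(64), np.int64(65), np.int64(66), np.int64(65), np.int64(65), np.int64(66), np.int64(67), np.int64(67), np.int64(66), np.int64(65), np.int64(65), np.int64(65), np.int64(65), np.int64(63), np.int64(67), np.int64(98), np.int64(121), np.int64(124), np.int64(126), np.int64(134), np.int64(155), np.int64(175), np.int64(182), np.int64(183), np.int64(181), np.int64(178), np.int64(177)]
row195 u225-410 [np.int64(87), np.int64(74), np.int64(59), np.int64(57), np.int64(55), np.int64(51), np.int64(52), np.int64(53), np.int64(54), np.int64(54), np.int64(54), np.int64(55), np.int64(56), np.int64(56), np.int64(56), np.int64(54), np.int64(51), np.int64(51), np.int64(53),
[... 1711 characters left out ...]
64(178), np.int64(178), np.int64(178), np.int64(177), np.int64(166), np.int64(129), np.int64(72), np.int64(57), np.int64(55), np.int64(51), np.int64(52), np.int64(52), np.int64(52), np.int64(53), np.int64(55), np.int64(55), np.int64(55), np.int64(55), np.int64(54), np.int64(49), np.int64(50), np.int64(52), np.int64(52), np.int64(53), np.int64(54), np.int64(55), np.int64(56), np.int64(56), np.int64(55), np.int64(53), np.int64(50), np.int64(50), np.int64(52), np.int64(52), np.int64(53), np.int64(54), np.int64(55), np.int64(55), np.int64(56), np.int64(55), np.int64(51), np.int64(43), np.int64(41), np.int64(41), np.int64(44), np.int64(60), np.int64(83), np.int64(88), np.int64(90), np.int64(106)]
```

```bash
python3 - <<'E'
from h import *
im,K,T=load("w7.png");g=cv2.cvtColor(im,cv2.COLOR_BGR2GRAY).astype(float)
r=g[192:200,225:412].mean(0); s=np.nonzero(np.diff((r>115).astype(int)))[0]
e=[225+i+(115-r[i])/(r[i+1]-r[i]) for i in s];print(np.round(e,2))
print([ray(K,T,u,196,.084)[1].round(4) for u in e])
for v in(185.7,228.8,229.3):print(v,ray(K,T,317,v,.084).round(4))
E
```

```text
[266.28 294.6  338.66 367.25]
[np.float64(0.1505), np.float64(0.1761), np.float64(0.216), np.float64(0.2419)]
185.7 [0.5022 0.1966 0.084 ]
228.8 [0.5425 0.1958 0.084 ]
229.3 [0.543  0.1958 0.084 ]
```

Emit:
{"op": "carry_out", "data": {"motion": [[[0.0007,0.0018,0.0],0],[[0.0007,0.0018,-0.005],0],[[0.0007,0.0018,-0.01],0],[[0.0007,0.0018,-0.014],0],[[0.0007,0.0018,-0.018],0],[[0.0007,0.0018,-0.018],0]]}}

```text
time: 28.85
position: [0.5272, 0.1959, 0.0995]
tool_rot: [2.237, 2.197, 0.013]
ft_force: [5.6, -1.4, 8.3]
grip_width: 0.406
```

Emit:
{"op": "carry_out", "data": {"motion": [[[0,0,0.03],0],[[0,0,0.07],0],[[-0.01,-0.04,0.075],0],[[-0.02,-0.08,0.075],0],[[-0.03,-0.125,0.075],0],[[-0.04,-0.165,0.075],0],[[-0.052,-0.201,0.06],0],[[-0.052,-0.201,0.02],0],[[-0.052,-0.201,-0.02],0],[[-0.052,-0.201,-0.05],0],[[-0.052,-0.201,-0.06],0],[[-0.052,-0.201,-0.065],0],[[-0.052,-0.201,-0.068],0],[[-0.052,-0.201,-0.068],0]]}}

```text
time: 30.25
position: [0.471, -0.0045, 0.0295]
tool_rot: [2.239, 2.202, 0.002]
ft_force: [0.5, -0.1, -1.0]
grip_width: 0.404
```

```bash
python3 - <<'E'
from caps import *
s=get_state();print(s["position"],s["ft_force"],s["torque"],s["grip_width"])
for n in("side","scene"):
    im,K,T=shot(n,n+"11.png")
    print(n,"table",[(tuple(c[0]),c[2]) for c in capfind(im,K,T,amin=40) if .35<c[0][0]<.65 and abs(c[0][1])<.45])
    print(n,"well",[(tuple(c[0]),c[2]) for c in capfind(im,K,T,z0=.066,amin=40) if .48<c[0][0]<.65 and 0.08<c[0][1]<.3])
E
```

```text
[ 0.47104748 -0.00449035  0.02949561] [ 0.52855601 -0.06204496 -0.99433588] [ 0.02874263  0.04499573 -0.00844314] 0.4040596419304528
side table [((np.float64(0.5917), np.float64(0.349)), np.float64(1.3)), ((np.float64(0.6304), np.float64(0.2288)), np.float64(1.07)), ((np.float64(0.5406), np.float64(-0.3936)), np.float64(0.94)), ((np.float64(0.4325), np.float64(-0.3785)), np.float64(0.95))]
side well [((np.float64(0.5717), np.float64(0.2371)), np.float64(1.08)), ((np.float64(0.607), np.float64(0.1273)), np.float64(0.9))]
scene table [((np.float64(0.4324), np.float64(-0.3811)), np.float64(0.95)), ((np.float64(0.5408), np.float64(-0.3963)), np.float64(0.96)), ((np.float64(0.4656), np.float64(-0.0091)), np.float64(1.09)), ((np.float64(0.5459), np.float64(0.1122)), np.float64(1.12)), ((np.float64(0.5909), np.float64(0.3639)), np.float64(0.97))]
scene well [((np.float64(0.6076), np.float64(0.1243)), np.float64(0.97))]
```

Emit:
{"op": "carry_out", "data": {"motion": [[[0,0,-0.002],0],[[0,0,-0.004],0],[[0,0,-0.006],0],[[0,0,-0.006],0]]}}

```text
time: 30.75
position: [0.4715, -0.0045, 0.0251]
tool_rot: [2.24, 2.203, 0.004]
ft_force: [-5.0, -0.2, 19.5]
grip_width: 0.41
```

Now release (the bottle settles upright), lift, turn a quarter, squeeze along x, turn back, and grasp along y.

Emit:
{"op": "carry_out", "data": {"motion": [[[0,0,0],0],[[0,0,0],0],[[0,0,0],0],[[0,0,0.01],0],[[0,0,0.05],0],[[0,0,0.075],0],[[0,0,0.075],-0.15],[[0,0,0.075],-0.3],[[0,0,0.075],-0.45],[[0,0,0.075],-0.6],[[0,0,0.075],-0.75],[[0,0,0.075],-0.9],[[0,0,0.075],-1.05],[[0,0,0.075],-1.2],[[0,0,0.075],-1.35],[[0,0,0.075],-1.5],[[0,0,0.075],-1.57],[[0,0,0.075],-1.57],[[0,0,0.04],-1.57],[[0,0,0.015],-1.57]], "grip": -0.25}}

```text
time: 32.75
position: [0.4717, -0.0043, 0.0391]
tool_rot: [-3.14, 0.021, -0.004]
ft_force: [-2.0, -0.1, 3.2]
grip_width: 0.623
```

Emit:
{"op": "carry_out", "data": {"motion": [[[0,0,-0.013],0],[[0,0,-0.013],0],[[0,0,-0.013],0],[[0,0,-0.013],0],[[0,0,-0.013],0],[[0,0,-0.013],0],[[0,0,-0.013],0]], "grip": 1, "squeeze": 6}}

```text
time: 33.45
position: [0.4703, -0.0046, 0.0249]
tool_rot: [-3.141, 0.025, -0.001]
ft_force: [-0.1, -0.0, -1.7]
grip_width: 0.42
```

Emit:
{"op": "carry_out", "data": {"motion": [[[0,0,0],0],[[0,0,0],0],[[0,0,0],0],[[0,0,0.03],0],[[0,0,0.07],0.05],[[0,0,0.07],0.2],[[0,0,0.07],0.35],[[0,0,0.07],0.5],[[0,0,0.07],0.65],[[0,0,0.07],0.8],[[0,0,0.07],0.95],[[0,0,0.07],1.1],[[0,0,0.07],1.25],[[0,0,0.07],1.4],[[0,0,0.07],1.55],[[0,0,0.07],1.57],[[0,0,0.07],1.57],[[0,0,0.03],1.57],[[0,0,0],1.57],[[0,0,0],1.57]], "grip": -0.25}}

```text
time: 35.45
position: [0.4665, -0.0051, 0.0214]
tool_rot: [-2.24, -2.197, 0.011]
ft_force: [-0.0, -0.8, -0.2]
grip_width: 0.624
```

Emit:
{"op": "carry_out", "data": {"motion": [[[0,0,0],0],[[0,0,0],0],[[0,0,0],0],[[0,0,0],0],[[0,0,0],0],[[0,0,0],0]], "grip": 1, "squeeze": 25}}

```text
time: 36.05
position: [0.4714, -0.0044, 0.026]
tool_rot: [2.239, 2.202, 0.004]
ft_force: [-0.7, 0.9, 6.8]
grip_width: 0.406
```

Emit:
{"op": "carry_out", "data": {"motion": [[[0,0,0.03],0],[[0,0,0.075],0],[[0,0.0,0.12],0],[[0.01,0.03,0.14],0],[[0.02,0.07,0.14],0],[[0.03,0.11,0.14],0],[[0.04,0.15,0.14],0],[[0.05,0.185,0.14],0],[[0.052,0.2007,0.13],0],[[0.052,0.2007,0.115],0],[[0.052,0.2007,0.1],0],[[0.052,0.2007,0.095],0],[[0.052,0.2007,0.095],0]]}}

```text
time: 37.35
position: [0.5212, 0.1936, 0.1182]
tool_rot: [-2.243, -2.199, 0.004]
ft_force: [-0.5, -0.3, -1.2]
grip_width: 0.409
```

Emit:
{"op": "carry_out", "data": {"motion": [[[0,0,-0.004],0],[[0,0,-0.008],0],[[0,0,-0.011],0],[[0,0,-0.014],0],[[0,0,-0.015],0],[[0,0,-0.015],0]]}}

```text
time: 37.95
position: [0.5249, 0.196, 0.1076]
tool_rot: [2.239, 2.2, 0.008]
ft_force: [1.3, -2.4, 9.9]
grip_width: 0.408
```

```bash
python3 - <<'E'
from caps import *
s=get_state();print(s["position"],s["ft_force"],s["torque"])
a=shot("scene","a12.png")[0];b=shot("side","b12.png")[0];w=shot("wrist","w12.png")[0]
z=lambda i,x,y:cv2.resize(i,(x,y),interpolation=cv2.INTER_CUBIC)
cv2.imwrite("pics/c12.png",np.hstack([z(a[205:280,340:415],400,400),np.vstack([z(b[160:235,250:325],400,400)])]))
top=cv2.imread("pics/c12.png"); cv2.imwrite("pics/c12.png",np.vstack([top,z(w[140:300,60:580],800,200)]))
E
```

```text
[0.52494238 0.19600556 0.10755348] [ 1.29557498 -2.3786577   9.91920813] [-0.4504579   0.02952215  0.04588273]
```

View pics/c12.png

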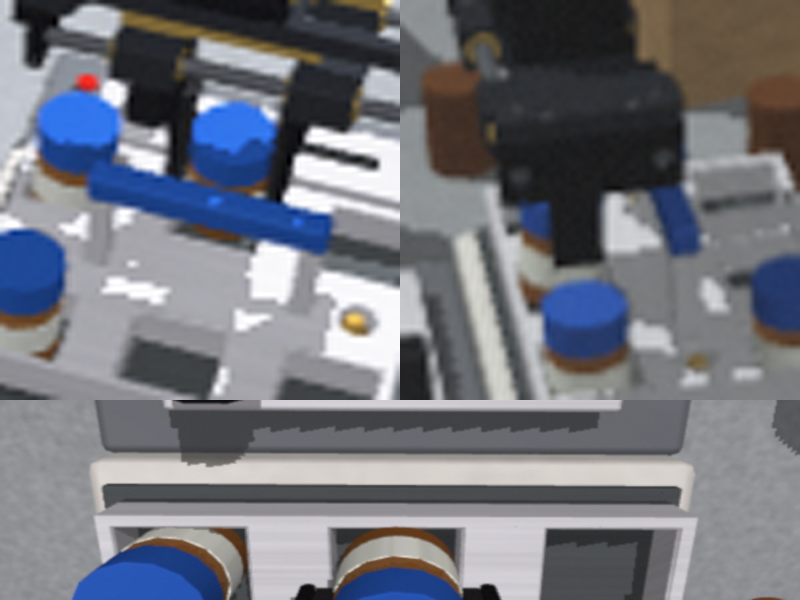

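The wrist crop shows the middle-well bottle's foot tight against the near (-x) rim and to the right (+y). I'll fit the foot circle against the well edges numerically.

```bash
cat > foot.py <<'E'
from caps import *
def rep(f,u0,u1,v0=205,v1=300,zf=.083):
    im,K,T=load(f);i=im.astype(int)
    br=((i[...,2]-i[...,0])>35)&(i[...,2]<190)
    P=[]
    for u in range(u0,u1):
        vs=np.nonzero(br[v0:v1,u])[0]
        if len(vs): P.append((u,v0+vs[0]))
    P=np.array(P);W=np.array([ray(K,T,u,v-.5,zf)[:2] for u,v in P])
    o=least_squares(lambda c:np.hypot(*(W-c).T)-.018,W.mean(0)+[.015,0],loss="soft_l1",f_scale=.0005)
    print("foot n",len(P),"u",P[0],P[-1],"centre",o.x.round(4),"rms",np.sqrt(np.mean(o.fun**2)).round(5))
    return im,K,T,P
E
python3 - <<'E'
from foot import *
im,K,T,P=rep("w12.png",270,365)
print(P[::6].tolist())
g=cv2.cvtColor(im,cv2.COLOR_BGR2GRAY).astype(int)
# 60+463/1.54
print("row v=247", g[247,255:375].tolist())
for u in(285,290,320,350,450,470): print(u,g[222:262,u].tolist())
E
```

```text
foot n 82 u [277 294] [358 293] centre [0.5199 0.1963] rms 0.00081
[[277, 294], [283, 264], [289, 254], [295, 248], [301, 244], [307, 243], [313, 242], [319, 242], [325, 242], [331, 243], [337, 246], [343, 250], [349, 256], [355, 286]]
row v=247 [202, 201, 200, 201, 201, 202, 202, 201, 200, 202, 201, 201, 202, 200, 201, 202, 199, 187, 159, 137, 115, 100, 86, 71, 52, 48, 48, 48, 47, 47, 47, 48, 46, 49, 48, 47, 48, 48, 48, 50, 54, 56, 58, 59, 59, 60, 60, 60, 61, 60, 61, 62, 62, 63, 63, 64, 65, 66, 66, 67, 70, 70, 71, 70, 70, 71, 72, 70, 69, 68, 66, 66, 66, 65, 65, 66, 68, 66, 66, 66, 66, 65, 66, 65, 63, 57, 52, 49, 48, 47, 47, 47, 47, 48, 48, 47, 46, 49, 49, 49, 55, 78, 101, 106, 125, 148, 153, 175, 202, 206, 207, 206, 206, 207, 206, 205, 206, 206, 206, 206]
285 [95, 138, 144, 144, 141, 143, 142, 141, 142, 145, 156, 179, 198, 200, 200, 199, 202, 204, 200, 179, 123, 60, 48, 46, 49, 47, 47, 45, 44, 47, 47, 45, 57, 71, 74, 71, 64, 52, 51, 50]
290 [96, 140, 143, 143, 142, 142, 143, 142, 142, 145, 155, 180, 199, 201, 201, 201, 202, 205, 201, 180, 122, 60, 47, 47, 48, 47, 47, 46, 46, 50, 53, 55, 57, 57, 57, 61, 88, 127, 146, 149]
320 [95, 140, 145, 143, 142, 143, 143, 143, 144, 146, 156, 180, 200, 203, 203, 202, 204, 205, 196, 155, 87, 67, 65, 65, 64, 71, 108, 160, 181, 183, 183, 184, 183, 183, 184, 183, 182, 184, 183, 182]
350 [85, 128, 142, 143, 143, 144, 143, 144, 145, 148, 152, 174, 200, 204, 203, 205, 206, 206, 207, 188, 130, 77, 52, 49, 48, 47, 47, 44, 46, 47, 48, 46, 47, 46, 50, 55, 59, 59, 60, 65]
450 [68, 104, 138, 142, 142, 141, 141, 140, 142, 144, 145, 159, 190, 200, 201, 203, 204, 203, 196, 179, 156, 103, 56, 49, 49, 49, 47, 47, 48, 48, 49, 52, 65, 77, 78, 78, 79, 80, 80, 80]
470 [68, 104, 138, 141, 142, 142, 142, 141, 141, 142, 144, 160, 189, 200, 201, 203, 204, 203, 201, 190, 157, 107, 57, 50, 50, 49, 47, 49, 48, 48, 48, 50, 60, 76, 77, 78, 79, 78, 79, 79]
```

Emit:
{"op": "carry_out", "data": {"motion": [[[0.0,0,0.009],0],[[0.0,0,0.009],0],[[0.0,0,0.009],0],[[0.0,0,0.009],0]]}}

```text
time: 38.5
position: [0.5215, 0.196, 0.113]
tool_rot: [-2.239, -2.203, 0.001]
ft_force: [-0.1, -1.0, -1.6]
grip_width: 0.409
```

```bash
python3 - <<'E'
from foot import *
s=get_state();print(s["position"],s["ft_force"],s["torque"])
im,K,T=shot("wrist","w13.png")
rep("w13.png",265,375,zf=.089)
g=cv2.cvtColor(im,cv2.COLOR_BGR2GRAY).astype(int)
v=[222+next(i for i in range(10,40) if g[222+i,u]<125) for u in(280,284)];print("near rim v",v,[ray(K,T,280,q-.5,.084).round(4) for q in v])
r=g[v[0]+4];l=next(u for u in range(320,240,-1) if r[u]>125);q=next(u for u in range(320,400) if r[u]>125 and u>345);print(l,q,ray(K,T,l+.5,v[0]+4,.084)[1],ray(K,T,q-.5,v[0]+4,.084)[1])
E
```

```text
[0.52149445 0.19599092 0.11300137] [-0.11366737 -1.04555634 -1.64404567] [ 0.02799287  0.01401709 -0.00808735]
foot n 79 u [280 290] [358 293] centre [0.5165 0.1964] rms 0.00048
near rim v [246, 246] [array([0.5018, 0.1783, 0.084 ]), array([0.5018, 0.1783, 0.084 ])]
320 359 0.19772784413583375 0.21608530070710985
```

Emit:
{"op": "carry_out", "data": {"motion": [[[0.0052,0,0.0],0],[[0.0052,0,0.0],0],[[0.0052,0,-0.004],0],[[0.0052,0,-0.008],0],[[0.0052,0,-0.011],0],[[0.0052,0,-0.011],0]]}}

```text
time: 39.15
position: [0.5267, 0.1958, 0.1018]
tool_rot: [-2.24, -2.202, 0.002]
ft_force: [0.1, -0.8, -1.6]
grip_width: 0.404
```

Emit:
{"op": "carry_out", "data": {"motion": [[[0,0,-0.003],0],[[-0.001,0,-0.006],0],[[-0.002,0,-0.009],0],[[-0.003,0,-0.011],0],[[-0.003,0,-0.012],0],[[-0.003,0,-0.012],0]]}}

```text
time: 39.75
position: [0.5251, 0.1961, 0.0924]
tool_rot: [2.24, 2.202, 0.003]
ft_force: [-2.3, -1.1, 7.7]
grip_width: 0.406
```

Emit:
{"op": "carry_out", "data": {"motion": [[[0,0,0],0],[[0,0,0],0],[[0,0,0],0],[[0,0,0.03],0],[[0,0,0.07],0],[[0,0,0.12],0],[[0,-0.05,0.16],0],[[-0.01,-0.1,0.16],0],[[-0.02,-0.15,0.16],0],[[-0.03,-0.2,0.16],0],[[-0.03,-0.25,0.16],0],[[-0.03,-0.3,0.16],0],[[-0.03,-0.35,0.16],0],[[-0.03,-0.4,0.16],0],[[-0.03,-0.45,0.16],0],[[-0.03,-0.5,0.16],0],[[-0.03,-0.55,0.16],0],[[-0.03,-0.585,0.16],0],[[-0.03,-0.585,0.16],0],[[-0.03,-0.585,0.16],0]], "grip": -0.2}}

```text
time: 41.75
position: [0.4929, -0.3905, 0.2496]
tool_rot: [-2.243, -2.197, 0.003]
ft_force: [0.8, 0.5, -0.7]
grip_width: 0.6
```

```bash
python3 - <<'E'
from caps import *
s=get_state();print(s["position"],s["tool_rot"],s["joint_positions"].round(2),s["grip_width"])
for n in("side","scene","wrist"):
    im,K,T=shot(n,n+"14.png")
    print(n,"table",[(tuple(c[0]),c[2]) for c in capfind(im,K,T,amin=40) if .35<c[0][0]<.65 and abs(c[0][1])<.45])
    if n!="wrist":print(n,"well",[(tuple(c[0]),c[2]) for c in capfind(im,K,T,z0=.066,amin=40) if .48<c[0][0]<.65 and 0.08<c[0][1]<.3])
E
```

```text
[ 0.49291961 -0.39053791  0.24960863] [-2.24329196 -2.19725791  0.00268099] [-0.09  0.36  0.93  1.49 -0.29  1.43  2.4 ] 0.5999793893050639
side table [((np.float64(0.5338), np.float64(0.3056)), np.float64(1.07)), ((np.float64(0.5329), np.float64(0.2312)), np.float64(1.1)), ((np.float64(0.5406), np.float64(-0.3936)), np.float64(0.94)), ((np.float64(0.4325), np.float64(-0.3784)), np.float64(0.95))]
side well [((np.float64(0.5187), np.float64(0.1975)), np.float64(0.89)), ((np.float64(0.5179), np.float64(0.1295)), np.float64(0.92))]
scene table [((np.float64(0.4324), np.float64(-0.3811)), np.float64(0.95)), ((np.float64(0.5407), np.float64(-0.3964)), np.float64(0.97)), ((np.float64(0.546), np.float64(0.1121)), np.float64(1.13)), ((np.float64(0.591), np.float64(0.3639)), np.float64(0.97))]
scene well [((np.float64(0.6077), np.float64(0.1242)), np.float64(0.98))]
wrist table [((np.float64(0.4344), np.float64(-0.3791)), np.float64(0.96)), ((np.float64(0.5423), np.float64(-0.3942)), np.float64(0.98))]
```

Emit:
{"op": "carry_out", "data": {"motion": [[[0.03,-0.0058,-0.04],0],[[0.0473,-0.0058,-0.08],0],[[0.0473,-0.0058,-0.12],0],[[0.0473,-0.0058,-0.16],0],[[0.0473,-0.0058,-0.19],0],[[0.0473,-0.0058,-0.215],0],[[0.0473,-0.0058,-0.226],0],[[0.0473,-0.0058,-0.226],0],[[0.0473,-0.0058,-0.226],0]]}}

```text
time: 42.8
position: [0.5428, -0.3945, 0.0261]
tool_rot: [2.237, 2.203, 0.001]
ft_force: [0.0, 0.1, 1.0]
grip_width: 0.599
```

Emit:
{"op": "carry_out", "data": {"motion": [[[0,0,0],0],[[0,0,0],0],[[0,0,0],0],[[0,0,0],0],[[0,0,0],0],[[0,0,0],0]], "grip": 1, "squeeze": 25}}

```text
time: 43.4
position: [0.5421, -0.3951, 0.0256]
tool_rot: [2.239, 2.202, 0.001]
ft_force: [-1.3, 1.7, 5.8]
grip_width: 0.412
```

Emit:
{"op": "carry_out", "data": {"motion": [[[0,0,0.03],0],[[0,0,0.075],0],[[0,0.03,0.11],0],[[0.01,0.07,0.135],0],[[0.02,0.115,0.15],0],[[0.03,0.16,0.15],0],[[0.04,0.21,0.15],0],[[0.04,0.255,0.15],0],[[0.05,0.3,0.15],0],[[0.05,0.345,0.15],0],[[0.06,0.39,0.15],0],[[0.06,0.435,0.15],0],[[0.065,0.48,0.15],0],[[0.07,0.525,0.15],0],[[0.0705,0.56,0.15],0],[[0.0705,0.5885,0.14],0],[[0.0705,0.5885,0.115],0],[[0.0705,0.5885,0.095],0],[[0.0705,0.5885,0.091],0],[[0.0705,0.5885,0.091],0]]}}

```text
time: 45.4
position: [0.6115, 0.1932, 0.1148]
tool_rot: [-2.24, -2.202, 0.003]
ft_force: [-0.5, -0.7, -1.1]
grip_width: 0.406
```

```bash
cat >> foot.py <<'E'
def look(f,zf):
    s=get_state();print(s["position"].round(4),s["ft_force"].round(1),s["tool_rot"].round(3),round(s["grip_width"],3))
    shot("wrist",f); im,K,T=load(f)
    g=cv2.cvtColor(im,cv2.COLOR_BGR2GRAY).astype(int)
    return im,K,T,g
E
python3 - <<'E'
from foot import *
im,K,T,g=look("w15.png",.09)
for y in(.166,.181,.194,.207,.222):
    print(y,proj(K,T,[.592,y,.084]).round(1))
try: rep("w15.png",255,375,v0=215,zf=.091)
except Exception as e: print(e)
cv2.imwrite("pics/c15.png",cv2.resize(im[190:320,220:420],(800,520),interpolation=cv2.INTER_CUBIC))
for u in(275,280,285,290):print(u,g[215:300:1,u].tolist())
E
```

```text
[0.6115 0.1932 0.1148] [-0.5 -0.7 -1.1] [-2.24  -2.202  0.003] 0.406
0.166 [261.  245.1]
0.181 [291.8 244.7]
0.194 [318.6 244.2]
0.207 [345.4 243.8]
0.222 [376.3 243.3]
foot n 75 u [281 295] [355 294] centre [0.6112 0.1935] rms 0.00027
275 [83, 83, 83, 83, 83, 82, 81, 82, 81, 82, 81, 80, 80, 81, 79, 80, 79, 79, 77, 80, 79, 77, 72, 66, 61, 61, 79, 109, 122, 120, 119, 118, 120, 119, 119, 120, 119, 121, 120, 121, 121, 122, 121, 122, 122, 123, 122, 122, 122, 123, 125, 124, 124, 124, 123, 123, 123, 123, 123, 123, 123, 122, 119, 121, 121, 124, 144, 182, 200, 201, 198, 198, 198, 198, 179, 118, 48, 31, 29, 28, 26, 25, 26, 25, 23]
280 [83, 83, 82, 84, 82, 83, 81, 82, 82, 81, 81, 81, 80, 80, 81, 78, 79, 79, 78, 79, 78, 75, 73, 66, 59, 61, 79, 109, 119, 110, 96, 83, 80, 79, 79, 79, 79, 78, 78, 79, 78, 80, 79, 78, 80, 79, 79, 80, 79, 80, 81, 81, 82, 80, 81, 80, 82, 80, 82, 81, 80, 80, 80, 80, 81, 82, 83, 88, 89, 94, 98, 100, 103, 110, 115, 121, 125, 133, 139, 150, 149, 124, 104, 91, 76]
285 [83, 83, 83, 83, 82, 82, 82, 82, 82, 82, 81, 81, 80, 80, 79, 82, 80, 79, 79, 79, 77, 76, 73, 66, 62, 60, 81, 110, 121, 108, 85, 56, 45, 46, 46, 45, 45, 46, 45, 46, 45, 46, 47, 47, 46, 47, 46, 44, 44, 45, 46, 45, 44, 45, 46, 46, 46, 46, 55, 72, 94, 112, 125, 129, 129, 132, 134, 133, 135, 138, 151, 177, 196, 177, 115, 77, 66, 64, 62, 54, 48, 45, 46, 45, 46]
290 [83, 83, 83, 84, 82, 81, 82, 81, 82, 81, 81, 80, 79, 80, 80, 78, 79, 80, 79, 79, 79, 76, 73, 67, 61, 67, 91, 115, 120, 109, 87, 57, 47, 45, 45, 46, 45, 44, 44, 45, 46, 46, 47, 48, 46, 47, 46, 46, 47, 49, 49, 50, 51, 61, 86, 115, 133, 138, 138, 138, 140, 140, 141, 139, 133, 138, 159, 170, 115, 81, 71, 69, 68, 64, 55, 47, 47, 46, 47, 47, 48, 47, 49, 49, 49]
```

Emit:
{"op": "carry_out", "data": {"motion": [[[0.0007,0.0006,-0.003],0],[[0.0007,0.0006,-0.006],0],[[0.0007,0.0006,-0.01],0],[[0.0007,0.0006,-0.014],0],[[0.0007,0.0006,-0.014],0]]}}

```text
time: 45.95
position: [0.6122, 0.1943, 0.1008]
tool_rot: [-2.24, -2.202, 0.002]
ft_force: [0.1, 0.3, -0.5]
grip_width: 0.404
```

Emit:
{"op": "carry_out", "data": {"motion": [[[0,0,-0.004],0],[[0,0,-0.008],0],[[0,0,-0.011],0],[[0,0,-0.011],0]]}}

```text
time: 46.35
position: [0.6128, 0.1943, 0.0916]
tool_rot: [-2.24, -2.202, -0.0]
ft_force: [-3.0, -0.3, 6.0]
grip_width: 0.411
```

Emit:
{"op": "carry_out", "data": {"motion": [[[0,0,0],0],[[0,0,0],0],[[0,0,0],0],[[0,0,0.03],0],[[0,0,0.07],0],[[0,0,0.11],0],[[0,-0.045,0.11],0],[[-0.02,-0.09,0.11],0],[[-0.04,-0.13,0.11],0],[[-0.06,-0.17,0.11],0],[[-0.07,-0.215,0.11],-0.1],[[-0.09,-0.26,0.11],-0.2],[[-0.1,-0.305,0.11],-0.3],[[-0.11,-0.35,0.11],-0.4],[[-0.13,-0.395,0.11],-0.5],[[-0.14,-0.44,0.11],-0.5],[[-0.15,-0.485,0.11],-0.5],[[-0.165,-0.53,0.11],-0.5],[[-0.179,-0.5743,0.09],-0.5],[[-0.179,-0.5743,0.07],-0.5]], "grip": -0.2}}

```text
time: 48.35
position: [0.4285, -0.3885, 0.1611]
tool_rot: [2.721, 1.561, -0.006]
ft_force: [-0.4, 0.1, -1.2]
grip_width: 0.602
```

```bash
python3 - <<'E'
from caps import *
s=get_state();print(s["position"],s["tool_rot"],s["joint_positions"].round(2),s["grip_width"])
for n in("side","scene","wrist"):
    im,K,T=shot(n,n+"16.png")
    print(n,"table",[(tuple(c[0]),c[2]) for c in capfind(im,K,T,amin=40) if .35<c[0][0]<.65 and abs(c[0][1])<.45])
    if n!="wrist":print(n,"well",[(tuple(c[0]),c[2]) for c in capfind(im,K,T,z0=.066,amin=40) if .48<c[0][0]<.65 and 0.08<c[0][1]<.3])
E
```

```text
[ 0.42846612 -0.38852178  0.16106032] [ 2.72053576  1.56096741 -0.00581306] [-0.22  0.35  1.1   1.75 -0.32  1.24  2.  ] 0.602171904449287
side table [((np.float64(0.6347), np.float64(0.304)), np.float64(1.09)), ((np.float64(0.6305), np.float64(0.2291)), np.float64(1.08)), ((np.float64(0.4325), np.float64(-0.3784)), np.float64(0.95))]
side well [((np.float64(0.6109), np.float64(0.196)), np.float64(0.91)), ((np.float64(0.6071), np.float64(0.1276)), np.float64(0.9))]
scene table [((np.float64(0.4324), np.float64(-0.3811)), np.float64(0.95)), ((np.float64(0.546), np.float64(0.1121)), np.float64(1.13)), ((np.float64(0.5499), np.float64(0.1861)), np.float64(1.11)), ((np.float64(0.5909), np.float64(0.3639)), np.float64(0.97))]
scene well [((np.float64(0.6077), np.float64(0.1242)), np.float64(0.98)), ((np.float64(0.6114), np.float64(0.1932)), np.float64(0.97))]
wrist table [((np.float64(0.4346), np.float64(-0.3787)), np.float64(0.98))]
```

Emit:
{"op": "carry_out", "data": {"motion": [[[0,0,0],0],[[0,0,-0.03],0],[[0,0,-0.07],0],[[0,0,-0.1],0],[[0,0,-0.125],0],[[0,0,-0.136],0],[[0,0,-0.136],0],[[0,0,-0.136],0]]}}

```text
time: 49.3
position: [0.4352, -0.3802, 0.0261]
tool_rot: [2.712, 1.581, 0.002]
ft_force: [-0.4, -0.4, -0.8]
grip_width: 0.601
```

Emit:
{"op": "carry_out", "data": {"motion": [[[0,0,0],0],[[0,0,0],0],[[0,0,0],0],[[0,0,0],0],[[0,0,0],0],[[0,0,0],0]], "grip": 1, "squeeze": 25}}

```text
time: 49.9
position: [0.4343, -0.3802, 0.0253]
tool_rot: [2.715, 1.58, 0.001]
ft_force: [-0.9, 1.5, 5.8]
grip_width: 0.407
```

Emit:
{"op": "carry_out", "data": {"motion": [[[0,0,0.03],0],[[0,0,0.075],0],[[0,0.03,0.11],0.1],[[0.01,0.07,0.135],0.2],[[0.02,0.115,0.15],0.3],[[0.03,0.16,0.15],0.4],[[0.04,0.205,0.15],0.5],[[0.05,0.25,0.15],0.5],[[0.06,0.295,0.15],0.5],[[0.07,0.34,0.15],0.5],[[0.08,0.385,0.15],0.5],[[0.085,0.43,0.15],0.5],[[0.09,0.475,0.15],0.5],[[0.09,0.52,0.15],0.5],[[0.09,0.565,0.15],0.5],[[0.09,0.605,0.15],0.5],[[0.09,0.63,0.15],0.5],[[0.09,0.6417,0.14],0.5],[[0.09,0.6417,0.115],0.5],[[0.09,0.6417,0.1],0.5]]}}

```text
time: 51.9
position: [0.5228, 0.2601, 0.1221]
tool_rot: [2.241, 2.202, -0.005]
ft_force: [-0.0, -0.8, 0.1]
grip_width: 0.409
```

Emit:
{"op": "carry_out", "data": {"motion": [[[0,0,-0.005],0],[[0,0,-0.009],0],[[0,0,-0.009],0],[[0,0,-0.009],0]]}}

```text
time: 52.3
position: [0.5244, 0.2616, 0.1164]
tool_rot: [2.241, 2.202, 0.002]
ft_force: [-0.5, 0.1, 0.0]
grip_width: 0.408
```

```bash
python3 - <<'E'
from foot import *
im,K,T,g=look("w17.png",.09)
for x,y in((.5035,.242),(.5035,.262),(.5035,.282)):print(proj(K,T,[x,y,.084]).round(1))
rep("w17.png",255,375,v0=215,zf=.091)
for u in(284,288,348):print(u,g[215:270,u].tolist())
print(g[252,265:375].tolist())
E
```

```text
[0.5244 0.2616 0.1164] [-0.5  0.1  0. ] [2.241e+00 2.202e+00 2.000e-03] 0.408
[276.7 241. ]
[317.6 240.3]
[358.6 239.6]
foot n 76 u [282 292] [357 296] centre [0.5242 0.2621] rms 0.00032
284 [71, 71, 70, 66, 59, 54, 70, 106, 130, 133, 132, 134, 134, 135, 134, 136, 147, 171, 189, 190, 191, 193, 194, 193, 180, 141, 82, 48, 45, 47, 46, 44, 44, 45, 44, 45, 50, 60, 71, 71, 72, 72, 74, 73, 74, 76, 74, 73, 72, 73, 72, 73, 74, 72, 70]
288 [69, 70, 69, 68, 62, 55, 71, 106, 130, 133, 132, 132, 133, 134, 135, 136, 146, 171, 189, 190, 191, 194, 195, 193, 179, 140, 82, 49, 44, 44, 46, 44, 44, 44, 45, 49, 60, 69, 71, 71, 73, 73, 75, 75, 74, 75, 75, 73, 70, 64, 56, 51, 51, 55, 75]
348 [70, 68, 70, 70, 66, 54, 65, 97, 129, 134, 135, 135, 134, 132, 132, 135, 141, 164, 188, 189, 192, 193, 194, 191, 178, 144, 103, 55, 47, 46, 46, 45, 45, 45, 46, 44, 44, 45, 44, 44, 45, 47, 47, 47, 45, 45, 46, 46, 48, 51, 55, 56, 59, 79, 113]
[194, 194, 193, 194, 193, 194, 193, 193, 193, 192, 185, 162, 136, 111, 97, 91, 72, 55, 55, 60, 68, 70, 69, 69, 63, 47, 43, 43, 43, 44, 46, 45, 46, 45, 48, 53, 55, 55, 58, 66, 65, 61, 59, 57, 55, 56, 55, 55, 56, 55, 58, 58, 58, 58, 59, 59, 60, 59, 61, 62, 62, 61, 61, 59, 58, 54, 52, 51, 49, 47, 45, 46, 47, 50, 54, 56, 56, 63, 70, 70, 69, 62, 46, 45, 45, 45, 44, 45, 44, 48, 68, 94, 97, 114, 139, 149, 171, 190, 191, 191, 192, 192, 190, 172, 121, 78, 86, 143, 195, 199]
```

Emit:
{"op": "carry_out", "data": {"motion": [[[-0.0005,0,-0.004],0],[[-0.0005,0,-0.008],0],[[-0.0005,0,-0.012],0],[[-0.0005,0,-0.014],0],[[-0.0005,0,-0.014],0]]}}

```text
time: 52.85
position: [0.5229, 0.2616, 0.101]
tool_rot: [-2.24, -2.203, 0.001]
ft_force: [-0.4, 0.2, -0.7]
grip_width: 0.403
```

Emit:
{"op": "carry_out", "data": {"motion": [[[0,0,-0.004],0],[[0,0,-0.008],0],[[0,0,-0.011],0],[[0,0,-0.011],0]]}}

```text
time: 53.25
position: [0.5232, 0.2617, 0.0914]
tool_rot: [-2.24, -2.202, 0.0]
ft_force: [-2.4, -1.6, 5.9]
grip_width: 0.407
```

Emit:
{"op": "carry_out", "data": {"motion": [[[0,0,0],0],[[0,0,0],0],[[0,0,0],0],[[0,0,0.03],0],[[0,0,0.07],0],[[0,0.0,0.11],0],[[0.01,0.03,0.15],0],[[0.02,0.07,0.17],0],[[0.02,0.1,0.17],0],[[0.02,0.1,0.17],0],[[0.02,0.1,0.17],0]], "grip": -0.2}}

```text
time: 54.35
position: [0.5428, 0.3621, 0.2596]
tool_rot: [2.238, 2.204, -0.003]
ft_force: [-0.3, -1.1, -0.7]
grip_width: 0.597
```

```bash
python3 - <<'E'
from caps import *
s=get_state();print(s["position"],s["tool_rot"],s["grip_width"])
for n in("side","scene","wrist"):
    im,K,T=shot(n,n+"18.png")
    print(n,"table",[(tuple(c[0]),c[2]) for c in capfind(im,K,T,amin=40) if .35<c[0][0]<.65 and abs(c[0][1])<.45])
    print(n,"well",[(tuple(c[0]),c[2]) for c in capfind(im,K,T,z0=.066,amin=40) if .48<c[0][0]<.65 and 0.08<c[0][1]<.3])
w=load("wrist18.png")[0];b=load("scene18.png")[0]
cv2.imwrite("pics/c18.png",np.hstack([cv2.resize(w,(480,360)),cv2.resize(b[200:320,330:510],(480,360))])[:, :960])
E
```

```text
[0.54282025 0.36206326 0.25961112] [ 2.23791564  2.20378958 -0.00265227] 0.5968448796528922
side table [((np.float64(0.5916), np.float64(0.3488)), np.float64(1.29)), ((np.float64(0.6347), np.float64(0.3037)), np.float64(1.1)), ((np.float64(0.6305), np.float64(0.2287)), np.float64(1.07)), ((np.float64(0.5329), np.float64(0.2313)), np.float64(1.09))]
side well [((np.float64(0.5716), np.float64(0.2369)), np.float64(1.08)), ((np.float64(0.611), np.float64(0.1957)), np.float64(0.92)), ((np.float64(0.6071), np.float64(0.1272)), np.float64(0.89)), ((np.float64(0.5179), np.float64(0.1296)), np.float64(0.91))]
scene table [((np.float64(0.546), np.float64(0.1121)), np.float64(1.13)), ((np.float64(0.5499), np.float64(0.186)), np.float64(1.11)), ((np.float64(0.5909), np.float64(0.3639)), np.float64(0.97))]
scene well [((np.float64(0.6077), np.float64(0.1242)), np.float64(0.98)), ((np.float64(0.6113), np.float64(0.1931)), np.float64(0.96))]
wrist table [((np.float64(0.5317), np.float64(0.0845)), np.float64(1.06)), ((np.float64(0.592), np.float64(0.3656)), np.float64(0.97)), ((np.float64(0.6405), np.float64(0.161)), np.float64(1.17))]
wrist well [((np.float64(0.5203), np.float64(0.1967)), np.float64(0.96)), ((np.float64(0.5193), np.float64(0.1331)), np.float64(0.72)), ((np.float64(0.5225), np.float64(0.2624)), np.float64(0.97)), ((np.float64(0.6088), np.float64(0.1263)), np.float64(0.99)), ((np.float64(0.6091), np.float64(0.1961)), np.float64(0.8))]
```

Emit:
{"op": "carry_out", "data": {"motion": [[[0.03,0.0036,-0.03],0],[[0.0481,0.0036,-0.06],0],[[0.0481,0.0036,-0.1],0],[[0.0481,0.0036,-0.14],0],[[0.0481,0.0036,-0.18],0],[[0.0481,0.0036,-0.21],0],[[0.0481,0.0036,-0.23],0],[[0.0481,0.0036,-0.236],0],[[0.0481,0.0036,-0.236],0],[[0.0481,0.0036,-0.236],0]]}}

```text
time: 55.5
position: [0.5925, 0.3653, 0.0262]
tool_rot: [2.24, 2.202, 0.004]
ft_force: [0.3, 0.1, -0.2]
grip_width: 0.6
```

Emit:
{"op": "carry_out", "data": {"motion": [[[0,0,0],0],[[0,0,0],0],[[0,0,0],0],[[0,0,0],0],[[0,0,0],0],[[0,0,0],0]], "grip": 1, "squeeze": 25}}

```text
time: 56.1
position: [0.5918, 0.3657, 0.0255]
tool_rot: [-2.24, -2.203, -0.002]
ft_force: [-1.2, 0.5, 6.8]
grip_width: 0.406
```

Emit:
{"op": "carry_out", "data": {"motion": [[[0,0,0.03],0],[[0,0,0.075],0],[[0,0,0.12],0],[[0.01,-0.04,0.13],0],[[0.02,-0.08,0.13],0],[[0.022,-0.1053,0.12],0],[[0.022,-0.1053,0.1],0],[[0.022,-0.1053,0.091],0],[[0.022,-0.1053,0.091],0],[[0.022,-0.1053,0.091],0]]}}

```text
time: 57.1
position: [0.613, 0.2614, 0.1153]
tool_rot: [-2.238, -2.205, 0.001]
ft_force: [0.2, -0.2, -0.5]
grip_width: 0.41
```

```bash
python3 - <<'E'
from foot import *
im,K,T,g=look("w19.png",.09)
for x,y in((.5933,.240),(.5933,.260),(.5933,.280)):print(proj(K,T,[x,y,.084]).round(1))
rep("w19.png",255,375,v0=215,zf=.091)
for u in(284,288,348):print(u,g[215:270,u].tolist())
print(g[252,265:375].tolist())
E
```

```text
[0.613  0.2614 0.1153] [ 0.2 -0.2 -0.5] [-2.238e+00 -2.205e+00  1.000e-03] 0.41
[273.  244.1]
[314.1 243.5]
[355.2 243. ]
foot n 78 u [280 298] [357 299] centre [0.6132 0.2617] rms 0.00041
284 [200, 203, 203, 201, 200, 200, 198, 198, 195, 194, 193, 194, 195, 194, 194, 197, 200, 199, 197, 197, 197, 197, 196, 194, 193, 194, 194, 191, 178, 134, 77, 49, 44, 46, 46, 46, 43, 43, 45, 47, 55, 69, 73, 74, 74, 73, 71, 73, 73, 73, 72, 71, 72, 72, 73]
288 [200, 202, 203, 201, 199, 199, 199, 197, 195, 193, 192, 193, 193, 194, 194, 197, 199, 199, 198, 197, 197, 197, 195, 194, 193, 193, 194, 192, 177, 134, 77, 48, 45, 46, 46, 43, 42, 43, 46, 53, 67, 72, 74, 73, 73, 72, 72, 73, 73, 72, 67, 61, 54, 50, 51]
348 [197, 200, 202, 202, 200, 198, 198, 196, 193, 191, 189, 191, 192, 194, 194, 194, 197, 196, 194, 194, 195, 193, 193, 193, 193, 193, 192, 193, 183, 154, 112, 58, 46, 45, 46, 46, 44, 45, 43, 45, 47, 47, 47, 47, 46, 47, 44, 45, 45, 45, 47, 50, 54, 57, 58]
[178, 190, 192, 191, 193, 191, 185, 167, 138, 114, 95, 82, 69, 51, 44, 42, 43, 44, 43, 43, 44, 43, 45, 43, 43, 43, 43, 42, 43, 43, 44, 43, 43, 44, 43, 43, 44, 43, 43, 45, 44, 43, 44, 45, 46, 48, 48, 50, 52, 53, 53, 53, 53, 53, 54, 53, 53, 54, 53, 52, 50, 49, 47, 47, 46, 46, 45, 44, 45, 45, 43, 43, 43, 44, 43, 45, 44, 43, 43, 43, 45, 44, 43, 45, 44, 44, 50, 70, 94, 100, 122, 143, 155, 183, 193, 193, 194, 193, 193, 191, 169, 111, 79, 85, 143, 199, 204, 198, 192, 185]
```

Emit:
{"op": "carry_out", "data": {"motion": [[[0.0003,-0.0015,0],0],[[0.0003,-0.0015,-0.003],0],[[0.0003,-0.0015,-0.007],0],[[0.0003,-0.0015,-0.011],0],[[0.0003,-0.0015,-0.014],0],[[0.0003,-0.0015,-0.014],0]]}}

```text
time: 57.75
position: [0.6132, 0.2584, 0.1008]
tool_rot: [-2.24, -2.203, 0.002]
ft_force: [0.3, 0.4, -1.9]
grip_width: 0.403
```

Emit:
{"op": "carry_out", "data": {"motion": [[[0,0,-0.004],0],[[0,0,-0.008],0],[[0,0,-0.011],0],[[0,0,-0.011],0]]}}

```text
time: 58.15
position: [0.6136, 0.2585, 0.0915]
tool_rot: [-2.24, -2.202, -0.0]
ft_force: [-3.0, -1.6, 4.0]
grip_width: 0.403
```

Emit:
{"op": "carry_out", "data": {"motion": [[[0,0,0],0],[[0,0,0],0],[[0,0,0],0],[[0,0,0.03],0],[[0,0,0.07],0],[[0,0.0,0.12],0],[[-0.03,-0.01,0.16],0],[[-0.07,-0.02,0.17],0],[[-0.11,-0.04,0.17],0],[[-0.14,-0.05,0.17],0],[[-0.174,-0.0615,0.16],0],[[-0.174,-0.0615,0.16],0],[[-0.174,-0.0615,0.16],0],[[-0.174,-0.0615,0.16],0]], "grip": -0.2}}

```text
time: 59.55
position: [0.4407, 0.1974, 0.2512]
tool_rot: [2.24, 2.202, 0.002]
ft_force: [0.4, 0.1, 0.4]
grip_width: 0.599
```

```bash
python3 - <<'E'
from caps import *
s=get_state();print(s["position"],s["tool_rot"],s["grip_width"],s["time"])
for n in("side","scene","wrist"):
    im,K,T=shot(n,n+"20.png")
    print(n,"table",[(tuple(c[0]),c[2]) for c in capfind(im,K,T,amin=40) if .35<c[0][0]<.65 and abs(c[0][1])<.45])
    print(n,"well",[(tuple(c[0]),c[2]) for c in capfind(im,K,T,z0=.066,amin=40) if .48<c[0][0]<.65 and 0.08<c[0][1]<.3])
o=((im[...,2]>180)&(im[...,1]<140)&(im[...,0]<100)&(im[...,1]>50)); o[:, :290]=0;o[:,420:]=0;o[:120]=0;o[230:]=0;ys,xs=np.nonzero(o);print("mark px",xs.min(),xs.max(),xs.mean(),ys.min(),ys.max(),ray(K,T,xs.mean(),ys.mean(),.05))
k=im.max(2)<45; k[:180]=0;k[300:]=0;k[:, :190]=0;k[:,400:]=0
n,l,st,ce=cv2.connectedComponentsWithStats(k.astype(np.uint8))
for a,c in zip(st,ce):
    if 150<a[4]<5000:print(a,c.round(1),ray(K,T,*c,.09).round(4))
E
```

```text
[0.44071198 0.19736997 0.25117061] [2.23998173 2.2017871  0.00245299] 0.5988596292762641 59.55
side table [((np.float64(0.5919), np.float64(0.3415)), np.float64(0.92)), ((np.float64(0.6305), np.float64(0.2275)), np.float64(1.0)), ((np.float64(0.5327), np.float64(0.2309)), np.float64(1.08))]
side well [((np.float64(0.5718), np.float64(0.2303)), np.float64(0.77)), ((np.float64(0.6071), np.float64(0.1261)), np.float64(0.83)), ((np.float64(0.5177), np.float64(0.1292)), np.float64(0.91))]
scene table [((np.float64(0.5459), np.float64(0.1119)), np.float64(1.12)), ((np.float64(0.5502), np.float64(0.1858)), np.float64(1.09)), ((np.float64(0.5507), np.float64(0.2545)), np.float64(1.12))]
scene well [((np.float64(0.6076), np.float64(0.124)), np.float64(0.97)), ((np.float64(0.6116), np.float64(0.1928)), np.float64(0.95)), ((np.float64(0.6121), np.float64(0.2569)), np.float64(0.97))]
wrist table []
wrist well [((np.float64(0.5199), np.float64(0.1962)), np.float64(0.97))]
mark px 340 343 341.27272727272725 162 180 [0.4109648  0.21791321 0.05      ]
[ 242  194  143   42 1809] [285.3 211.7] [0.437  0.1714 0.09  ]
[231 288  26  12 237] [243.5 294.6] [0.5085 0.1331 0.09  ]
[380 288  20  12 191] [390.6 294.4] [0.5105 0.2575 0.09  ]
```

Emit:
{"op": "carry_out", "data": {"motion": [[[-0.001,-0.03,-0.03],0],[[-0.001,-0.0505,-0.06],0],[[-0.001,-0.0505,-0.1],0],[[-0.001,-0.0505,-0.14],0],[[-0.001,-0.0505,-0.17],0],[[-0.001,-0.0505,-0.18],0],[[-0.001,-0.0505,-0.18],0]]}}

```text
time: 60.4
position: [0.4384, 0.1458, 0.0697]
tool_rot: [2.24, 2.202, -0.005]
ft_force: [0.1, -0.6, -0.5]
grip_width: 0.6
```

Emit:
{"op": "carry_out", "data": {"motion": [[[0,0,0],0],[[0,0,0],0],[[0,0,0],0],[[0,0,0],0],[[0,0,0],0],[[0,0,0],0],[[0,0,0],0]], "grip": 1, "squeeze": 15}}

```text
time: 61.1
position: [0.4389, 0.1467, 0.0711]
tool_rot: [-2.24, -2.203, -0.001]
ft_force: [-0.9, -0.3, 4.7]
grip_width: 0.232
```

Emit:
{"op": "carry_out", "data": {"motion": [[[0,0.015,0],0],[[0.001,0.03,0],0],[[0.001,0.045,0],0],[[0.001,0.06,0],0],[[0.001,0.068,0],0],[[0.001,0.071,0],0],[[0.001,0.071,0],0],[[0.001,0.071,0],0],[[0.001,0.071,0],0]]}}

```text
time: 62.0
position: [0.4405, 0.2179, 0.0711]
tool_rot: [2.24, 2.202, 0.004]
ft_force: [3.1, 1.6, 4.3]
grip_width: 0.228
```

```bash
python3 - <<'E'
from h import *
P=[]
for i in range(6):
    shot("wrist","w21.png"); s=get_state(); P.append(s["position"])
print(np.mean(P,0).round(4),s["ft_force"].round(1),s["grip_width"])
im,K,T=load("w21.png")
o=((im[...,2]>180)&(im[...,1]<140)&(im[...,0]<100)&(im[...,1]>50)); ys,xs=np.nonzero(o[:300]);print("mark px",xs.min(),xs.max(),xs.mean(),ys.min(),ys.max(),ray(K,T,xs.mean(),ys.mean(),.05))
E
```

```text
[0.4405 0.2177 0.0711] [4.1 0.9 4.6] 0.23089213901340433
mark px 85 321 315.8018575851393 213 250 [0.41192157 0.21744732 0.05      ]
```

Emit:
{"op": "carry_out", "data": {"motion": [[[0,0,0],0],[[0,0,0],0],[[0,0,0],0],[[0,0,0],0],[[0,0,0.03],0],[[0,0,0.07],0],[[0,0,0.12],0],[[0.01,-0.02,0.17],0],[[0.05,-0.02,0.2],0],[[0.08,-0.02,0.22],0],[[0.08,-0.02,0.22],0],[[0.08,-0.02,0.22],0]], "grip": -0.4}}

```text
time: 63.5
position: [0.5194, 0.1972, 0.2898]
tool_rot: [2.241, 2.201, -0.003]
ft_force: [-0.8, 0.3, 0.1]
grip_width: 0.7
```

```bash
python3 - <<'E'
from caps import *
s=get_state();print(s["position"],s["time"])
a=shot("scene","a22.png")[0];b=shot("side","b22.png")[0];im,K,T=shot("wrist","w22.png")
print("wells",[(tuple(c[0]),c[2]) for c in capfind(im,K,T,z0=.066)])
z=lambda i,x,y:cv2.resize(i,(x,y),interpolation=cv2.INTER_CUBIC)
cv2.imwrite("pics/c22.png",np.vstack([np.hstack([z(a[190:310,310:470],400,300),z(b[150:300,210:410],400,300)]),np.hstack([z(im,400,300),z(im[40:190,220:420],400,300)])]))
o=((im[...,2]>180)&(im[...,1]<140)&(im[...,0]<100)&(im[...,1]>50)); o[:,:250]=0;o[:,400:]=0;o[200:]=0;ys,xs=np.nonzero(o);print("mark",xs.min(),xs.max(),xs.mean(),ys.mean(),ray(K,T,xs.mean(),ys.mean(),.05))
k=(im.max(2)<40); k[250:]=0;k[:,:250]=0;k[:,420:]=0
n,l,st,ce=cv2.connectedComponentsWithStats(k.astype(np.uint8))
for q,c in zip(st[1:],ce[1:]):
    if q[4]>100:print(q,c.round(1),ray(K,T,*c,.09).round(4))
E
```

```text
[0.51944403 0.19715577 0.28984499] 63.5
wells [((np.float64(0.5196), np.float64(0.1282)), np.float64(0.96)), ((np.float64(0.5204), np.float64(0.1962)), np.float64(0.97)), ((np.float64(0.5224), np.float64(0.2616)), np.float64(0.96)), ((np.float64(0.6126), np.float64(0.1945)), np.float64(0.98))]
mark 337 341 339.0 79.51612903225806 [0.41157376 0.21788953 0.05      ]
[ 251  100  130   34 1428] [327.1 116.1] [0.4422 0.2061 0.09  ]
```

The viewer has reached its limit of 16 pictures, so I finish the checks numerically: slider against mark, and bottle heights by triangulation.

```bash
python3 - <<'E'
from caps import *
im,K,T=load("w22.png"); k=im.max(2)<40
for v in range(98,136,3):
    xs=np.nonzero(k[v,250:420])[0]+250
    if len(xs):
        r=np.split(xs,np.nonzero(np.diff(xs)>1)[0]+1); r=max(r,key=len); print(v,r[0],r[-1],(r[0]+r[-1])/2,ray(K,T,(r[0]+r[-1])/2,v,.096).round(4))
A=load("a22.png");B=load("b22.png");W=load("w22.png")
def cen(D,p):
    im,K,T=D; best=None
    h=cv2.cvtColor(im,cv2.COLOR_BGR2HSV);m=((h[...,0]>100)&(h[...,0]<125)&(h[...,1]>150)&(h[...,2]>70)).astype(np.uint8)
    n,l,st,ce=cv2.connectedComponentsWithStats(m);q=proj(K,T,p);i=1+np.argmin(np.hypot(*(ce[1:]-q).T));return ce[i],np.hypot(*(ce[i]-q)),st[i,4]
for n,x,y in(("b4",.610,.127),("b3",.520,.1285),("b2",.5205,.196),("b1",.612,.194),("b0",.5225,.2615),("b5",.6133,.2588)):
    o=[(N,*cen(D,[x,y,.110])) for N,D in(("A",A),("B",B),("W",W))]
    ok=[((D[1],D[2]),q[1]) for q,D in zip(o,(A,B,W)) if q[2]<6]
    print(n,[(q[0],round(q[2],1),int(q[3])) for q in o],(tri(ok)[0].round(4),round(tri(ok)[1],1)) if len(ok)>1 else "")
s=get_state();print(s["ft_force"].round(1),s["time"])
E
```

```text
101 333 350 341.5 [0.4306 0.2178 0.096 ]
104 330 352 341.0 [0.4328 0.2174 0.096 ]
107 330 352 341.0 [0.4352 0.2174 0.096 ]
110 330 352 341.0 [0.4375 0.2174 0.096 ]
113 251 379 315.0 [0.4395 0.1962 0.096 ]
116 251 380 315.5 [0.4418 0.1966 0.096 ]
119 323 379 351.0 [0.4446 0.2255 0.096 ]
122 330 352 341.0 [0.4469 0.2174 0.096 ]
125 329 351 340.0 [0.4492 0.2166 0.096 ]
128 330 351 340.5 [0.4516 0.217  0.096 ]
131 331 350 340.5 [0.454 0.217 0.096]
b4 [('A', np.float64(1.2), 207), ('B', np.float64(1.3), 166), ('W', np.float64(11.0), 433)] (array([0.6073, 0.1248, 0.1102]), np.float64(0.4))
b3 [('A', np.float64(28.0), 207), ('B', np.float64(1.0), 174), ('W', np.float64(0.9), 1546)] (array([0.5191, 0.1281, 0.1105]), np.float64(0.6))
b2 [('A', np.float64(2.7), 863), ('B', np.float64(0.7), 154), ('W', np.float64(0.2), 1504)] (array([0.5212, 0.1961, 0.1071]), np.float64(1.2))
b1 [('A', np.float64(0.4), 210), ('B', np.float64(0.7), 152), ('W', np.float64(0.7), 1348)] (array([0.6119, 0.1943, 0.1107]), np.float64(0.6))
b0 [('A', np.float64(28.9), 217), ('B', np.float64(0.8), 137), ('W', np.float64(0.4), 1535)] (array([0.5219, 0.2616, 0.1107]), np.float64(0.6))
b5 [('A', np.float64(0.8), 217), ('B', np.float64(0.6), 144), ('W', np.float64(7.9), 769)] (array([0.6122, 0.2574, 0.1105]), np.float64(0.3))
[0.  0.1 0.7] 63.65
```

```bash
python3 -c "
from bench import ticket; print(ticket.close_job())"
```

```text
the job is handed in; nothing more can be done
None
```

The job is done and handed in at about 64 s of robot time. I slid the speed slider to its off end, seated the carrier on the pegs, stood all six bottles in its wells and set the slider at the orange mark.

**Last checks**
- **Bottles:** all six caps triangulate to about 11 cm above the table, the height of a fully-down bottle, and each lies at its own well. The middle bottle of the row nearest the panel came out about 3 mm low. Its cap blob merged with the blue bar in the scene view; the side and wrist views agreed with a fully-down bottle.
- **Slider:** the grip's middle measured y = 0.2174 m. The mark, carried over to the slider's line, also gives 0.2174 m.
- **Tool:** it is clear of everything, with under 1 N on the wrist.

**What went wrong on the way**
- The first grasp of the carrier closed too early and missed; the second held.
- That same middle bottle caught on the well rim on three tries. I stood it back on the table once, regrasped it and lined it up with the wrist camera, and it then went in.
- The bottle near the tub was knocked about 4 cm during the run, so I found it again before picking it.

**Not confirmed**
- The last composite picture could not be viewed because of the 16-picture limit, so the final checks are numeric only.
- The tub, the beaker and the look-alikes were never reached for, but I did not measure them again at the end.

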